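# Clear the scale pan, then hold its recessed zero button down with the stylus

### The job

Zero the jewellery scale: first clear its pan by laying the spatula flat in the empty narrow compartment of the wooden tray and letting go of it. Then take the stylus from its stone stand, reach its thin tip straight down through the round hole in the scale's case and push the recessed button down, and finish while still gripping the stylus and holding the button down with it. Leave the magnifier, incense burner, ring dish and cup weights where they are.

Things in the scene. Friction and masses are not known exactly. Their poses are not given: they have to be found in the camera images.
- spatula_center (a point): Spatula, 140 mm long, lying flat on the scale's pan: point half-way along it and 7 mm above its underside (also its centre of mass). x towards the blade, z up. Pale wooden handle, 14 mm wide (y) and 14 high, from x = -70 to +20 mm; steel blade, 18 mm wide and 3 thick, level with the handle's underside, on to x = +70 mm. 35 g, loose.
- slot (a point): Centre of the floor (10 mm above the desk) of the empty narrow compartment of the wooden tray (172 x 150 mm, fixed, on either side of the desk). Inside 156 mm long (x), 28 wide (y). Walls 8 mm high, 5 thick (33 towards the other compartment); the side walls are cut away over the middle 68 mm, so fingers fit there. Spatula either way round. The magnifier's wide one is centred 77 mm off along +y.
- stylus_center (a point): Stylus, upright: aluminium barrel 14 mm diameter, 70 long, above a steel pin 6 mm diameter, 45 long. Point at mid-barrel, 80 mm above the pin's end; z up along it. It hangs by its shoulder on a fixed pale stone block (56 x 56 x 50 mm, on either side of the desk), the pin loose in the block's hole: lift over 45 mm straight up to free it. 40 g.
- stylus_tip (a point): End of the stylus's thin pin, on its axis, 80 mm below stylus_center.
- aperture (a point): Round hole in the flat top of the scale's case (grey case 150 x 200 mm, 52 mm high here, fixed to the desk), with a black square surround of 34 mm. The point is the centre of the hole's mouth, 52 mm above the desk; z up. The hole is 13 mm wide and straight down; the white button (9 mm diameter) lies in it with its top 22 mm below the mouth when not pressed.
- pan (a point): Centre of the top of the scale's round steel pan, 110 mm diameter, 60 mm above the desk (8 mm above the hole's mouth), 110 mm from the hole. z up.
- zero_button (a joint): Recessed spring button in the scale: 0 when up, 0.005 (5 mm) when fully down. It moves straight down; it starts to move at about 1.6 N and is fully down at about 6 N.
- scale: The scale with its case, pan and button, fixed to the desk. Origin on the desk under the centre of the case; the case is 150 mm along x and 200 mm along y. The pan's centre is at y = +35 mm, the hole at y = -75 mm.
- spatula: The spatula as a body; origin 7 mm below spatula_center, on its underside, same axes.
- stylus: The stylus as a body; origin at the end of its pin, same axes as stylus_center.
- magnifier: Dark brown bakelite magnifier, 120 mm long, 54 mm wide and 9 mm high, lying in the tray's wide compartment; to be left alone. Origin on its underside.
- burner: Celadon incense burner, 90 mm wide and 79 mm high, on the robot's side of the scale; to be left alone. Origin at its underside.
- ring_dish: Lavender-glazed ring dish, 84 mm wide and 22 mm high, on the robot's side of the scale; to be left alone. Origin at its underside.
- cup_weights: Brass set of nested cup weights, 54 mm wide and 45 mm high, beyond the scale; to be left alone. Origin at its underside.
There are look-alikes about, which are no part of the job. Of the things that look like the spatula, the middle-sized one is meant.

How it is judged:
On the way, in this order (a step that is already met when the one before it is completed fails the run):
1. the spatula lies flat in the narrow compartment, let go (x of spatula_center in the frame of slot between -0.012 and 0.012 m and y of spatula_center in the frame of slot between -0.01 and 0.01 m and z of spatula_center in the frame of slot below 0.0095 m and angle between the x axis of spatula_center and the x axis of slot, either way round below 0.15 rad and angle between spatula_center's own z axis and vertical below 0.08 rad and contact force between the fingers and spatula below 0.05 N), for 0.2 s.
2. the gripped stylus, through the hole, holds the button down (value of joint zero_button above 0.003 m and contact force between stylus and scale above 1.5 N and contact force between the fingers and stylus above 1 N and horizontal distance between stylus_tip and aperture below 0.005 m and z of stylus_tip in the frame of aperture below -0.02 m and angle between stylus_center's own z axis and vertical below 0.15 rad), for 0.2 s.
At the end, for the whole second after the job is handed in: Spatula released and flat (0.08 rad) on the narrow compartment's floor, within 12 mm lengthwise, 10 mm sideways, 0.15 rad. Gripped stylus upright (0.15 rad), tip within 5 mm of the hole's axis, 20 mm below its mouth, holding the button at least 3 mm down with over 1.5 N through the last second (all of step 1 and all of step 2); the arm keeps its last pose, push and grip.
It fails at once if magnifier moved by more than 20 mm (distance of magnifier from where it was at the start of the episode above 0.02 m).
It fails at once if burner moved by more than 20 mm (distance of burner from where it was at the start of the episode above 0.02 m).
It fails at once if ring_dish moved by more than 20 mm (distance of ring_dish from where it was at the start of the episode above 0.02 m).
It fails at once if cup_weights moved by more than 20 mm (distance of cup_weights from where it was at the start of the episode above 0.02 m).
It also fails if it takes over 61 s, if anything falls off the work surface, if the arm or the gripper's body presses on something with over 40 N, if the wrist force passes 120 N, or if a joint passes its speed limit or range.

### The arm

A 6-joint arm with a two-finger parallel gripper is mounted at the origin on the work surface. World frame = base frame: x ahead of the robot, y to its left, z up, the work surface at z = 0. Lengths are in m, angles in rad, forces in N, time in s.
With the tool pointing down it reaches from about 0.275 to 0.75 m from the base axis. Payload 10.2 kg.
Tool frame: the origin (TCP) lies at the very end of the fingers, on their centre line; the grasp point (between the pads) lies 19 mm behind it; y points along the fingers, x is the direction in which the jaws open and shut, and the axes are right-handed (so a half turn about y gives the same grasp; the last joint's range is limited). The gripper opens to 88 mm and grips with 3 to 60 N. Pads are 18 mm wide; open, the fingers measure 123 mm over their backs; the gripper's body (75 mm by 187 mm) begins 45 mm behind the grasp point.
Start: joints at [1.034, 0.313, 1.498, -0, 1.331, -0.223], TCP at [0.162, 0.499, 0.201] pointing down, gripper open.
Joint ranges: [-2.94, 2.94], [-0.97, 2.17], [0.19, 2.56], [-1.23, 4.37], [0.02, 3.11], [-2.88, 2.88]. Speed limits (rad/s): [2.39, 2.39, 3.01, 3.14, 3.14, 3.14].

### API

Orientations are given as a rotation vector (axis times angle).
In Python, from plant import ctrl gives the robot as it stands. The module is installed in compiled form; this text tells all that it offers.
- The arm moves only by the tool apply_moves, never from a script. Its argument "targets" is a list of rows, each an object with "gripper": the closure in counts, from 0 (fully open) to 255 (shut); "travel": the shift along the tool's x, y, z in units of 0.5 m (1.0 is 0.5 m), a list of three; "rotation": the turn, a rotation vector about the tool's x, y, z in units of 90 degrees (1.0 is 90 degrees), a list of three. A call has 1 to 5 rows; each row is the pose to reach, as a shift and turn from the pose commanded when the call began, along the tool's axes at that moment; what a row does not reach only later rows make up. A row lasts 1/10 s, in which the tool goes at most 50 mm and 8.59 degrees, less where a joint would pass 70% of its speed; a pose out of reach is approached as far as the arm can. A call with a number of a shift or a turn outside -1 to 1 is refused whole. A call with a gripper value outside its range is refused whole. The fingers move at their own pace and stop on an object; "squeeze" is the grip in N (left out, the last holds). Time passes only in rows, so rows that repeat a pose let the fingers close. It gives the time, the measured TCP pose, the force and the opening at its end, in the units of the state.
- ctrl.get_state(): the state, without advancing time (a new reading comes with each control period).
- ctrl.get_image(name): name is "scene" or "top" or "wrist"; returns (picture, depth): 384x512x3 uint8, red, green, blue; 384x512 float32, m along the optical axis (not along the pixel's ray), 0 where there is no reading.
- ctrl.calibration(name): a dict with "fov_y" (degrees; the focal length in pixels is half the picture's height over the tangent of half this angle, whatever the lens; pixels are square), "cx", "cy" (the principal point, pixels), "xyz" and "attitude" of the camera in the world; the wrist camera has in their place "mount" (4x4, takes a point from camera to tool coordinates, whose origin is the TCP and whose axes are the tool frame's). Camera axes: x right, y up, looking along -z (the intrinsics and any distortion apply to the point x, -y, -z); pixel columns grow to the right and rows downward; lengths in m; the calibration is good to about 2 mm. A picture is of the moment at which its call begins: read the wrist's pose just before it. calibration takes no time and is no camera call.
- ctrl.finish_job(): hands the job in, once; it reports no verdict.
The state is a dict: "clock": time; "q": joint angles; "joint_vel": joint speeds; "joint_torque": joint torques, N m; "tool_pos": TCP position; "ee_rot": TCP orientation; "ft_force": force on the tool from outside, world axes, zero at the start; "torque": the same for the moment, N m; "grip_width": finger opening in m.
Only numpy, scipy, OpenCV 4.12 (cv2) and the standard library are available. Lean on these libraries where they do the work, as an engineer would, in place of code of your own. Each camera call takes 0.05 s, during which the arm holds its last target.

## Working session

There is one attempt and no reset: what is moved stays moved. The work goes in short steps, Python scripts to look and compute and a tool call to move; the robot and the scene stay as the last step left them, time stands still between calls to the robot, and variables do not carry over. Pictures are saved under pics/ and viewed, and the job is handed in when it is done.

Besides the shell and the picture viewer there is one more tool, called after "Request:" by a JSON object that holds its "api" and its "payload", one argument or row to a line. apply_moves: Moves the arm, as the interface text tells. Shifts and turns lie within -1 to 1; 1 stands for 0.5 m of shift or 90 degrees of turn. Its arguments: {"type":"object","properties":{"targets":{"type":"array","items":{"type":"object","properties":{"gripper":{"type":"number"},"travel":{"type":"array","items":{"type":"number"}},"rotation":{"type":"array","items":{"type":"number"}}}}},"squeeze":{"type":"number"}},"required":["targets"]}

```bash
mkdir -p pics; cat > h.py <<'E'
import numpy as np, cv2
from scipy.spatial.transform import Rotation as R
from plant import ctrl
def cal(n): return ctrl.calibration(n)
E
python3 - <<'E'
from h import *
s=ctrl.get_state(); print(s)
for n in ("scene","top","wrist"):
    print(n,cal(n))
for n in ("scene","top"):
    p,d=ctrl.get_image(n); cv2.imwrite(f"pics/{n}0.png",p[:,:,::-1]); np.savez(f"{n}0.npz",p=p,d=d)
E
```

```text
{'clock': 0.0, 'q': array([ 1.03364112e+00,  3.13424539e-01,  1.49841805e+00,  1.48151938e-05,
        1.33095110e+00, -2.23377841e-01]), 'joint_vel': array([ 0.00093134,  0.00049165, -0.00161356,  0.00260281, -0.00266807,
        0.00184925]), 'joint_torque': array([ 1.83308907e-04, -4.02202213e+01, -2.52277458e+01,  6.95549324e-02,
        3.51205899e-02, -7.09221695e-05]), 'tool_pos': array([0.16189679, 0.49912771, 0.20088127]), 'ee_rot': array([-1.3419308 , -0.97416035,  0.97600042]), 'ft_force': array([-0.35606765, -1.00752221,  0.33678213]), 'torque': array([-0.03769097,  0.04862153,  0.00613383]), 'grip_width': 0.08826029351397412}
scene {'fov_y': 57.215936063938436, 'cx': 256.72165983640514, 'cy': 187.85031328891841, 'xyz': array([0.93230015, 0.5599052 , 0.51840794]), 'attitude': array([0.40268059, 1.2225094 , 2.22773927])}
top {'fov_y': 56.38053681669031, 'cx': 259.67934383117546, 'cy': 188.30687110009924, 'xyz': array([ 0.43608071, -0.00569211,  0.99384378]), 'attitude': array([ 0.11824405, -0.10103797, -1.54155368])}
wrist {'fov_y': 69.05060506549378, 'cx': 257.88424671975844, 'cy': 191.92457568072723, 'mount': array([[ 9.99999721e-01,  5.45740042e-04, -5.09528056e-04,
         1.25535789e-03],
       [-6.44634082e-04,  2.86781539e-01, -9.57995790e-01,
        -1.82692316e-01],
       [-3.76693422e-04,  9.57995851e-01,  2.86781811e-01,
         7.43558813e-02],
       [ 0.00000000e+00,  0.00000000e+00,  0.00000000e+00,
         1.00000000e+00]])}
```

View pics/top0.png

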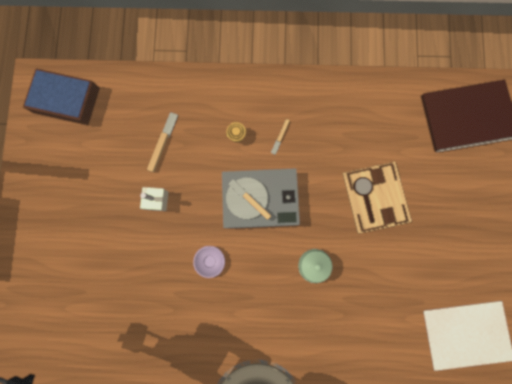

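View pics/scene0.png

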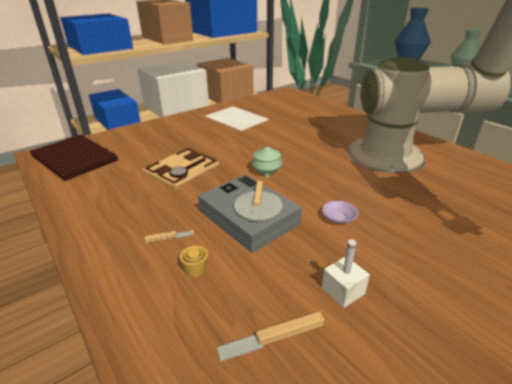

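Overhead view: pan spatula near (250,198), a smaller look-alike at (281,136) and a larger one at (163,142). The scale hole is near (288,196), the tray near (377,198) and the stylus stand near (153,199). Next I'll enlarge these.

```bash
cat >> h.py <<'E'
def unproj(n,u,v,depth=None,z=None,pose=None):
    c=cal(n); f=192/np.tan(np.radians(c['fov_y']/2))
    r=np.array([(u-c['cx'])/f,-(v-c['cy'])/f,-1.0])
    if n=='wrist':
        s=pose or ctrl.get_state(); M=c['mount']
        T=R.from_rotvec(s['ee_rot']).as_matrix(); A=T@M[:3,:3]; o=T@M[:3,3]+s['tool_pos']
    else: A=R.from_rotvec(c['attitude']).as_matrix(); o=c['xyz']
    w=A@r
    t=depth if depth is not None else (z-o[2])/w[2]
    return o+w*t
def crop(p,x0,y0,w,h,k,fn):
    c=cv2.resize(np.ascontiguousarray(p[y0:y0+h,x0:x0+w,::-1]),None,fx=k,fy=k,interpolation=cv2.INTER_CUBIC)
    for i in range(0,w,10):
        cv2.line(c,(i*k,0),(i*k,6 if i%50 else 14),(0,0,255),1)
        if i%20==0: cv2.putText(c,str(x0+i),(i*k,24),0,.4,(0,0,255),1)
    for i in range(0,h,10):
        cv2.line(c,(0,i*k),(6,i*k),(0,0,255),1)
        if i%20==0: cv2.putText(c,str(y0+i),(8,i*k+4),0,.4,(0,0,255),1)
    cv2.imwrite(fn,c)
E
python3 - <<'E'
from h import *
a=np.load('top0.npz');p=a['p'];d=a['d']
crop(p,210,110,110,90+40,4,'pics/c_scale.png')
crop(p,130,100,60,120,4,'pics/c_left.png')
crop(p,335,155,85,85,7,'pics/c_tray.png')
for n,u,v in [('desk',330,120),('pan',238,190),('spat',257,207),('case',290,180),('stand',147,205),('styl',150,198),('tray',393,190),('cup',236,132),('burner',315,265),('dish',209,262)]:
    print(n,d[v,u],unproj('top',u,v,depth=d[v,u]).round(4))
E
```

```text
desk 1.0330585 [ 0.7807 -0.1901 -0.0033]
pan 0.94030964 [0.5613 0.0631 0.0627]
spat 0.9207635 [0.5168 0.0118 0.0755]
case 0.9555583 [ 0.5935 -0.0737  0.0501]
stand 0.9500245 [0.5167 0.304  0.0497]
styl 0.92349017 [0.5325 0.2881 0.0785]
tray 0.9895123 [ 0.5795 -0.3613  0.0101]
cup 0.98121494 [0.7239 0.0757 0.0445]
burner 0.9012508 [ 0.3746 -0.1382  0.0732]
dish 0.973368 [0.3699 0.1393 0.0033]
```

View pics/c_scale.png

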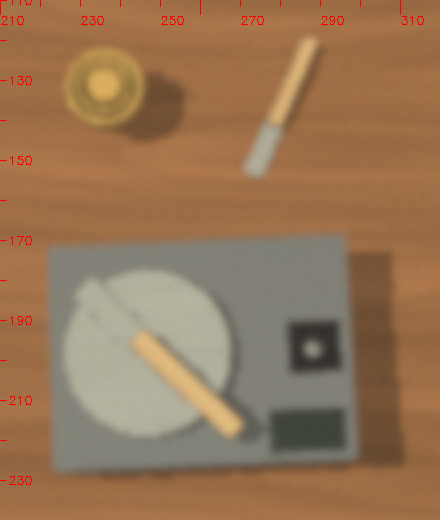

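View pics/c_left.png

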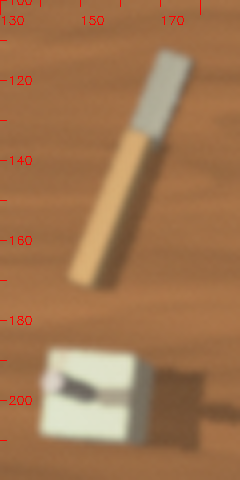

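View pics/c_tray.png

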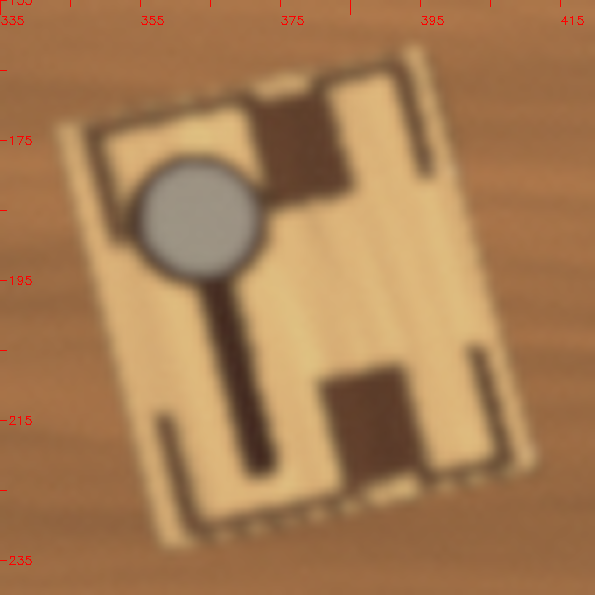

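The three spatula-like things are (281,136) small, (163,142) large, and (250,198), the middle-sized one lying on the pan. The last fits both the size and the pan, and the crop confirms it. In the tray, magnifier is in the left compartment, so the empty narrow slot is the right-hand one, around (392,190). Now measuring.

```bash
cat >> h.py <<'E'
def plan(target,xdir=None,pos=None,rot=None):
    """target TCP, xdir = world angle(deg) of tool x (mod 180), tool y down"""
    s=ctrl.get_state(); pos=s['tool_pos'] if pos is None else pos
    T=R.from_rotvec(s['ee_rot'] if rot is None else rot)
    tr=T.inv().apply(np.asarray(target)-pos)/0.5
    print('travel',tr.round(4),'(mm',(np.asarray(target)-pos)*1000,')')
    if xdir is not None:
        best=None
        for k in (0,180):
            a=np.radians(xdir+k); X=np.array([np.cos(a),np.sin(a),0]);Y=np.array([0,0,-1.]);Z=np.cross(X,Y)
            D=T.inv()*R.from_matrix(np.stack([X,Y,Z],1))
            rv=D.as_rotvec()/(np.pi/2)
            print('  rot opt',rv.round(4))
def tooldirs():
    s=ctrl.get_state();M=R.from_rotvec(s['ee_rot']).as_matrix();print(s['tool_pos'].round(4),'x',M[:,0].round(3),'y',M[:,1].round(3),'z',M[:,2].round(3),'q',s['q'].round(3),'F',s['ft_force'].round(2),'w',round(s['grip_width'],4),'t',s['clock'])
E
python3 - <<'E'
from h import *
tooldirs()
U=lambda u,v,z:unproj('top',u,v,z=z)
h=U(268.5,216.5,.074);b=U(231.5,182,.063)
print('spat',h,b,np.linalg.norm(h-b),(h+b)/2,np.degrees(np.arctan2(*(b-h)[[1,0]])))
print('ap',U(288.1,197,.052),'pan',U(210+147/4,110+353/4,.060))
c=[U(210+x/4,110+y/4,.052) for x,y in[(48,248),(346,235),(358,459),(55,471)]];print('scale',np.round(c,4),np.mean(c,0))
t=[U(335+x/7,155+y/7,.018) for x,y in[(65,128),(418,48),(533,465),(170,545)]];print('tray',np.round(t,4),np.mean(t,0),[np.linalg.norm(t[i]-t[i-1]) for i in range(4)])
print('stand',np.mean([U(130+x/4,100+y/4,.05) for x,y in[(49,348),(135,353),(128,440),(41,436)]],0))
plan([.53,0,.28],None)
E
```

```text
[0.1619 0.4991 0.2009] x [ 0.309  0.951 -0.001] y [-0.001 -0.001 -1.   ] z [-0.951  0.309  0.   ] q [ 1.034  0.313  1.498 -0.     1.331 -0.223] F [ 0.32  0.61 -0.13] w 0.0881 t 0.1
spat [ 0.49327802 -0.01838667  0.074     ] [0.58207584 0.08097171 0.063     ] 0.13370916785855566 [0.53767693 0.03129252 0.0685    ] 48.21244484586907
ap [ 0.54751255 -0.06927331  0.052     ] pan [0.5404414  0.03958114 0.06      ]
scale [[ 0.6102  0.1085  0.052 ]
 [ 0.6241 -0.0905  0.052 ]
 [ 0.4753 -0.1002  0.052 ]
 [ 0.4621  0.0977  0.052 ]] [0.54292802 0.00385125 0.052     ]
tray [[ 0.6215 -0.2255  0.018 ]
 [ 0.6572 -0.3651  0.018 ]
 [ 0.4937 -0.4052  0.018 ]
 [ 0.4592 -0.2649  0.018 ]] [ 0.55789875 -0.31517012  0.018     ] [np.float64(0.16698892864572532), np.float64(0.14405764163514576), np.float64(0.16836678239238842), np.float64(0.14443133936737484)]
stand [0.53428253 0.29170354 0.05      ]
travel [-0.7225 -0.1576 -1.0083] (mm [ 368.05504348 -499.14206549   79.06239536] )
```

Request:
{"api": "apply_moves", "payload": {
  "targets": [
    {"gripper":0,"travel":[-0.6,-0.16,-0.8],"rotation":[0,0.9,0]},
    {"gripper":0,"travel":[-0.6,-0.16,-0.8],"rotation":[0,0.9,0]},
    {"gripper":0,"travel":[-0.6,-0.16,-0.8],"rotation":[0,0.9,0]},
    {"gripper":0,"travel":[-0.6,-0.16,-0.8],"rotation":[0,0.9,0]},
    {"gripper":0,"travel":[-0.6,-0.16,-0.8],"rotation":[0,0.9,0]}
  ]
}}

```text
clock: 0.6
tool_pos: [0.3047, 0.2958, 0.2411]
ee_rot: [-1.535, -0.393, 0.393]
ft_force: [1.1, 0.0, -0.6]
grip_width: 0.0881
```

```bash
python3 -c "
from h import *
tooldirs(); plan([.53,0.03,.28],-42)"
```

```text
[0.3047 0.2958 0.2411] x [ 0.877  0.48  -0.   ] y [-0. -0. -1.] z [-0.48   0.877  0.   ] q [ 0.493  0.058  1.702  0.     1.381 -0.008] F [ 1.09  0.04 -0.56] w 0.0881 t 0.6
travel [ 0.1398 -0.0778 -0.6827] (mm [ 225.29850426 -265.76863306   38.89542929] )
  rot opt [ 1.000e-04  7.857e-01 -1.000e-04]
  rot opt [-1.0000e-04 -1.2143e+00 -1.0000e-04]
```

Request:
{"api": "apply_moves", "payload": {
  "targets": [
    {"gripper":0,"travel":[0.14,-0.078,-0.683],"rotation":[0,0.786,0]},
    {"gripper":0,"travel":[0.14,-0.078,-0.683],"rotation":[0,0.786,0]},
    {"gripper":0,"travel":[0.14,-0.078,-0.683],"rotation":[0,0.786,0]},
    {"gripper":0,"travel":[0.14,-0.078,-0.683],"rotation":[0,0.786,0]},
    {"gripper":0,"travel":[0.14,-0.078,-0.683],"rotation":[0,0.786,0]}
  ]
}}

```text
clock: 1.1
tool_pos: [0.4669, 0.1071, 0.2688]
ee_rot: [-1.562, 0.196, -0.196]
ft_force: [1.0, 0.1, -0.4]
grip_width: 0.0882
```

```bash
python3 -c "
from h import *
tooldirs(); plan([.53,0.03,.28],-42)"
```

```text
[0.4669 0.1071 0.2688] x [ 0.969 -0.247 -0.   ] y [-0.  0. -1.] z [0.247 0.969 0.   ] q [-0.02   0.168  1.507  0.     1.467  0.23 ] F [ 1.02  0.05 -0.39] w 0.0882 t 1.1
travel [ 0.1604 -0.0224 -0.1182] (mm [ 63.13373545 -77.05818054  11.16854344] )
  rot opt [ 0.000e+00  3.078e-01 -2.000e-04]
  rot opt [-2.0000e-04 -1.6922e+00 -0.0000e+00]
```

Request:
{"api": "apply_moves", "payload": {
  "targets": [
    {"gripper":0,"travel":[0.16,-0.022,-0.118],"rotation":[0,0.308,0]},
    {"gripper":0,"travel":[0.16,-0.022,-0.118],"rotation":[0,0.308,0]},
    {"gripper":0,"travel":[0.16,-0.022,-0.118],"rotation":[0,0.308,0]},
    {"gripper":0,"travel":[0.16,-0.022,-0.118],"rotation":[0,0.308,0]},
    {"gripper":0,"travel":[0.16,-0.022,-0.118],"rotation":[0,0.308,0]}
  ]
}}

```text
clock: 1.6
tool_pos: [0.5294, 0.0322, 0.2793]
ee_rot: [-1.495, 0.57, -0.568]
ft_force: [-1.1, -0.3, 0.0]
grip_width: 0.0881
```

```bash
cat >> h.py <<'E'
def wsnap(tag):
    s=ctrl.get_state(); p,d=ctrl.get_image('wrist')
    np.savez(f'w_{tag}.npz',p=p,d=d,tp=s['tool_pos'],rot=s['ee_rot'])
    cv2.imwrite(f'pics/w_{tag}.png',p[:,:,::-1]); return p,d
def W(tag):
    a=np.load(f'w_{tag}.npz'); ps={'tool_pos':a['tp'],'ee_rot':a['rot']}
    return a['p'],a['d'],(lambda u,v,z:unproj('wrist',u,v,z=z,pose=ps)),(lambda u,v:unproj('wrist',u,v,depth=a['d'][int(v),int(u)],pose=ps))
E
python3 -c "
from h import *
tooldirs(); wsnap('a')"
```

```text
[0.5294 0.0322 0.2793] x [ 0.747 -0.665 -0.001] y [-0.001  0.    -1.   ] z [ 0.665  0.747 -0.001] q [-0.16   0.283  1.336  0.     1.523  0.567] F [-1.09 -0.33  0.03] w 0.0881 t 1.6
```

View pics/w_a.png

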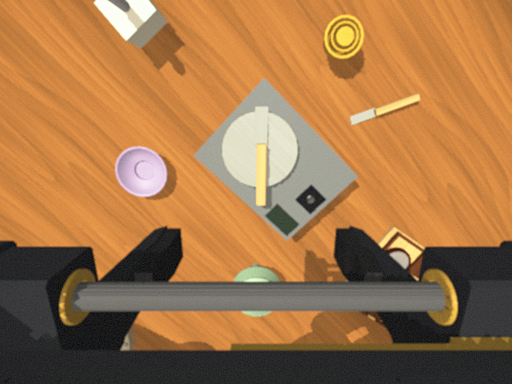

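Wrist view: the spatula runs from (262,107) at the blade end to (261,206) at the handle end. The pan is at (260,149) and the hole at (310,200).

```bash
python3 - <<'E'
from h import *
p,d,U,D=W('a')
crop(p,190,75,175,170,4,'pics/c_a.png')
E
```

```text
(no output)
```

View pics/c_a.png

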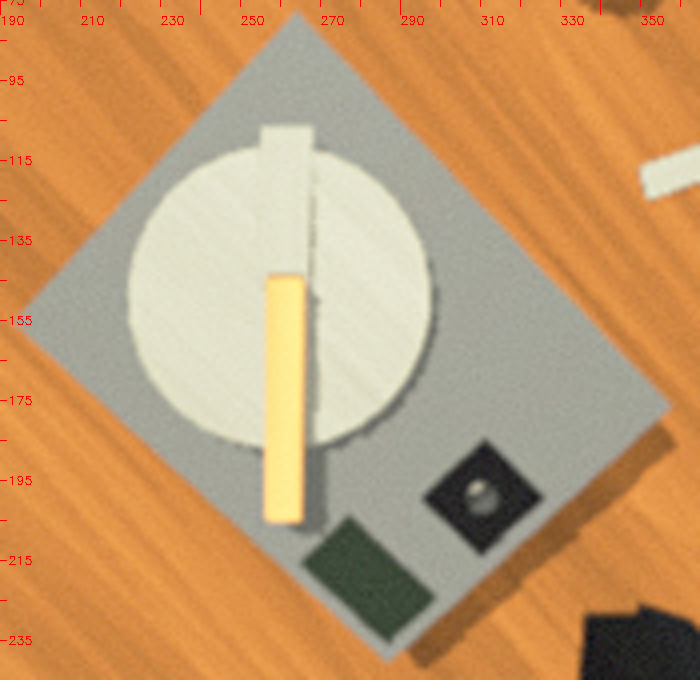

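```bash
python3 - <<'E'
from h import *
p,d,U,D=W('a')
C=lambda x,y,z:U(190+x/4,75+y/4,z)
e1=C(284,522,.074);e2=C(285.5,274,.074);b=C(287,126,.063)
print(e1,e2,b,'handle',np.linalg.norm(e1-e2),'tot',np.linalg.norm((b-e1)[:2]))
u=(b-e1)[:2];u/=np.linalg.norm(u);print('ang',np.degrees(np.arctan2(u[1],u[0])),'ctr from handle end',e1[:2]+.07*u,'from blade',b[:2]-.07*u,'w',np.linalg.norm(C(264,400,.074)-C(305,400,.074)))
pan=C(280,297,.06);ap=C(483,497,.052)
c=[C(x,y,.052) for x,y in[(295,10),(673,405),(388,662),(15,325)]]
print('pan',pan,'ap sq',ap,np.linalg.norm((pan-ap)[:2]));print(np.round(c,4),np.mean(c,0))
for u,v in [(240,150),(290,110),(261,180)]:print(D(u,v))
plan([.53,.03,.2],-42)
E
```

```text
[ 0.49085626 -0.01630296  0.074     ] [0.55128699 0.05117707 0.074     ] [0.58413225 0.08735506 0.063     ] handle 0.0905838170974498 tot 0.13944674529057646
ang 48.01774616837148 ctr from handle end [0.53767929 0.03573168] from blade [0.53730922 0.03532042] w 0.014605818334963692
pan [0.54337752 0.04499209 0.06      ] ap sq [ 0.55004584 -0.06570881  0.052     ] 0.1109015598499991
[[ 0.6114  0.1139  0.052 ]
 [ 0.6263 -0.0848  0.052 ]
 [ 0.4775 -0.0951  0.052 ]
 [ 0.4627  0.1015  0.052 ]] [0.54448495 0.00887165 0.052     ]
[0.52124798 0.06335467 0.06049001]
[0.61118462 0.05699164 0.0479567 ]
[0.51641668 0.0125611  0.07343745]
travel [ 0.0043  0.1588 -0.0027] (mm [  0.67788392  -2.43793887 -79.39567777] )
  rot opt [ 0.0002  0.0046 -0.0004]
  rot opt [-6.0000e-04 -1.9954e+00 -4.0000e-04]
```

```bash
python3 -c "
from h import *
plan([.5375,.0355,.15],-42)"
```

```text
travel [0.0083 0.2588 0.0155] (mm [   8.17788392    3.06206113 -129.39567777] )
  rot opt [ 0.0002  0.0046 -0.0004]
  rot opt [-6.0000e-04 -1.9954e+00 -4.0000e-04]
```

Request:
{"api": "apply_moves", "payload": {
  "targets": [
    {"gripper":80,"travel":[0.008,0.26,0.0155],"rotation":[0,0.005,0]},
    {"gripper":80,"travel":[0.008,0.26,0.0155],"rotation":[0,0.005,0]},
    {"gripper":80,"travel":[0.008,0.26,0.0155],"rotation":[0,0.005,0]},
    {"gripper":80,"travel":[0.008,0.26,0.0155],"rotation":[0,0.005,0]},
    {"gripper":80,"travel":[0.008,0.26,0.0155],"rotation":[0,0.005,0]}
  ]
}}

```text
clock: 2.15
tool_pos: [0.538, 0.0357, 0.1509]
ee_rot: [-1.493, 0.573, -0.575]
ft_force: [0.4, 0.7, -0.0]
grip_width: 0.0606
```

```bash
python3 -c "
from h import *
tooldirs(); p,d=wsnap('b');crop(p,150,20,230,230,3,'pics/c_b.png')"
```

```text
[0.538  0.0357 0.1509] x [ 0.743 -0.67   0.001] y [ 0.001 -0.    -1.   ] z [0.67  0.743 0.001] q [-0.151  0.387  1.531 -0.     1.223  0.582] F [ 0.36  0.67 -0.03] w 0.0606 t 2.15
```

View pics/w_b.png

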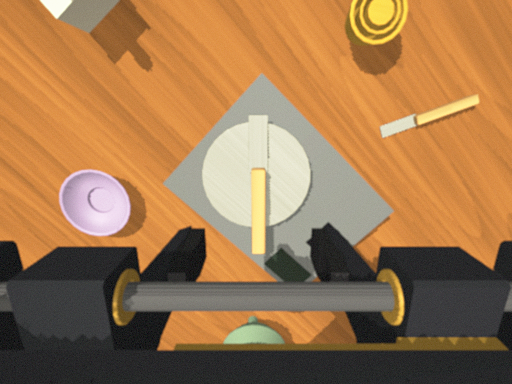

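View pics/c_b.png

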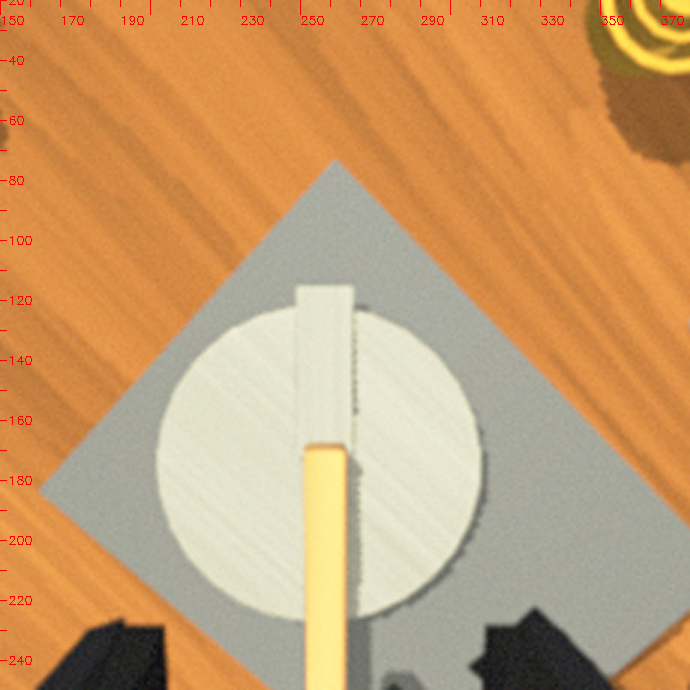

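```bash
python3 - <<'E'
from h import *
p,d,U,D=W('b')
a=U(258.2,254,.074);m=U(258.4,168.5,.074);b=U(150+325/3,20+285/3,.063)
print(a,m,b,np.linalg.norm(a-m),np.linalg.norm((b-a)[:2]))
u=(b-a)[:2];u/=np.linalg.norm(u);c=a[:2]+.07*u;c2=b[:2]-.07*u
print(np.degrees(np.arctan2(u[1],u[0])),c,c2,m[:2]-.02*u)
plan([*((c+c2)/2),.0625],np.degrees(np.arctan2(u[1],u[0]))-90)
E
```

```text
[ 0.49080271 -0.01580221  0.074     ] [0.55155129 0.05130751 0.074     ] [0.58407668 0.08746198 0.063     ] 0.09052129751047665 0.13915289431355432
47.90989313200437 [0.5377236 0.0361442] [0.53715579 0.03551557] [0.53814532 0.03646568]
travel [-0.0022  0.1785 -0.0014] (mm [ -1.01289396   0.1942619  -89.23759231] )
  rot opt [-0.0011  0.0005  0.0016]
  rot opt [ 2.5000e-03 -1.9995e+00  1.7000e-03]
```

Request:
{"api": "apply_moves", "payload": {
  "targets": [
    {"gripper":130,"travel":[-0.002,0.08,-0.001],"rotation":[0,0,0]},
    {"gripper":130,"travel":[-0.002,0.14,-0.001],"rotation":[0,0,0]},
    {"gripper":130,"travel":[-0.002,0.165,-0.001],"rotation":[0,0,0]},
    {"gripper":130,"travel":[-0.002,0.176,-0.001],"rotation":[0,0,0]},
    {"gripper":130,"travel":[-0.002,0.176,-0.001],"rotation":[0,0,0]}
  ]
}}

```text
clock: 2.7
tool_pos: [0.5373, 0.0358, 0.0629]
ee_rot: [-1.493, 0.573, -0.576]
ft_force: [0.8, -0.5, -0.0]
grip_width: 0.0435
```

Request:
{"api": "apply_moves", "payload": {
  "targets": [
    {"gripper":255,"travel":[0,0,0],"rotation":[0,0,0]},
    {"gripper":255,"travel":[0,0,0],"rotation":[0,0,0]},
    {"gripper":255,"travel":[0,0,0],"rotation":[0,0,0]},
    {"gripper":255,"travel":[0,0,0],"rotation":[0,0,0]},
    {"gripper":255,"travel":[0,0,0],"rotation":[0,0,0]}
  ],
  "squeeze": 12
}}

```text
clock: 3.2
tool_pos: [0.5366, 0.0359, 0.0619]
ee_rot: [-1.493, 0.574, -0.575]
ft_force: [0.5, -0.3, 0.5]
grip_width: 0.0051
```

```bash
python3 -c "
from h import *
tooldirs()"
```

```text
[0.5366 0.0359 0.0619] x [ 0.742 -0.67   0.   ] y [ 0. -0. -1.] z [0.67  0.742 0.   ] q [-0.151  0.49   1.631 -0.     1.019  0.583] F [ 0.48 -0.31  0.48] w 0.0051 t 3.2
```

```bash
python3 -c "
from h import *
p,d=wsnap('c');p,d=ctrl.get_image('scene');cv2.imwrite('pics/s1.png',cv2.resize(p[120:280,160:360,::-1],None,fx=4,fy=4));tooldirs()"
```

```text
[0.5365 0.0359 0.0618] x [ 0.742 -0.67   0.   ] y [ 0. -0. -1.] z [ 0.67   0.742 -0.   ] q [-0.151  0.491  1.632 -0.     1.019  0.583] F [-0.87  0.38 -0.34] w 0.0005 t 3.3
```

View pics/w_c.png

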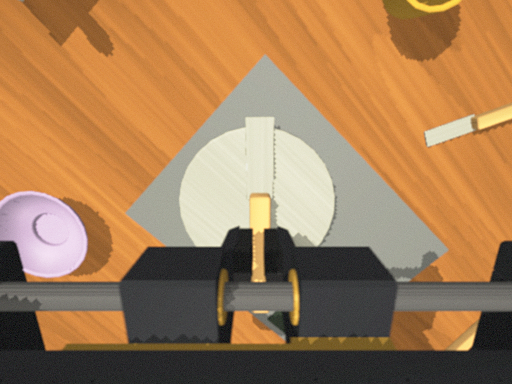

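View pics/s1.png

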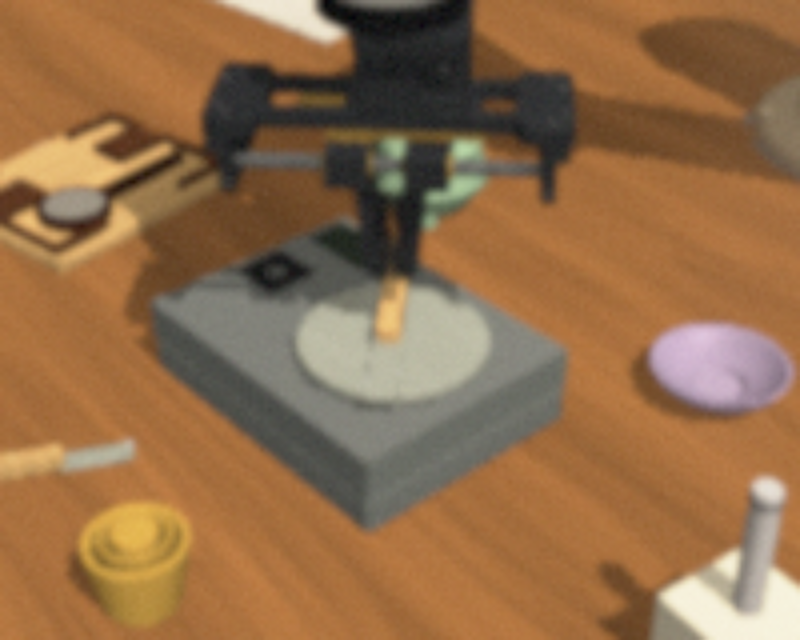

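```bash
python3 -c "
from h import *
p,d,U,D=W('c');crop(p,190,170,140,140,5,'pics/c_c.png')"
```

```text
(no output)
```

View pics/c_c.png

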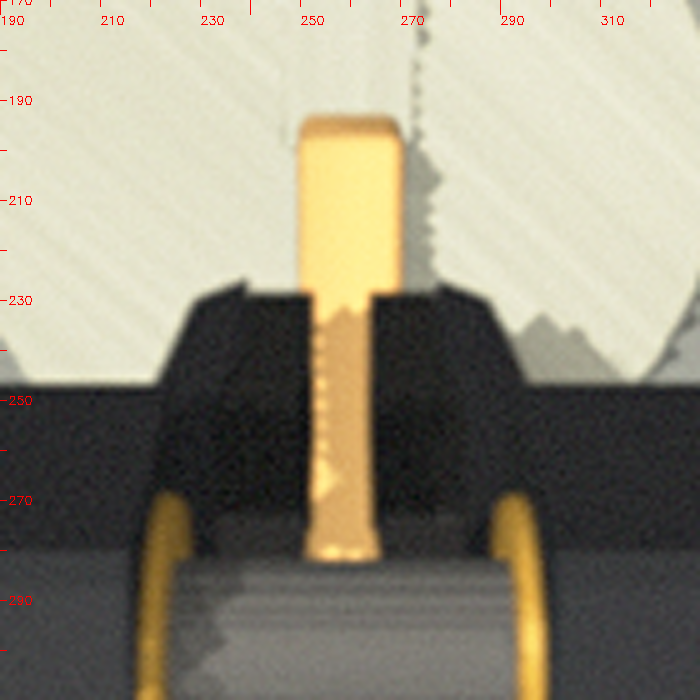

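```bash
python3 -c "
from h import *
p,d,U,D=W('c')
for u,v in [(240,231),(246,231),(268,231),(240,240),(258,210),(258,260),(258,275),(262,228),(225,200),(245,265),(320,235)]: print(u,v,d[v,u],D(u,v).round(4))"
```

```text
240 231 0.15429449 [0.5354 0.0506 0.103 ]
246 231 0.15344702 [0.5382 0.0487 0.1037]
268 231 0.15387207 [0.547  0.0404 0.1033]
240 240 0.14436583 [0.5357 0.05   0.1134]
258 210 0.18186493 [0.5438 0.0451 0.0737]
258 260 0.19240968 [0.5192 0.0179 0.0737]
258 275 0.19641571 [0.5111 0.0088 0.0732]
262 228 0.18668969 [0.537  0.0335 0.0726]
225 200 0.19468392 [0.5283 0.0622 0.0597]
245 265 0.12045495 [0.5388 0.0479 0.1382]
320 235 0.20190479 [ 0.5608 -0.003   0.0601]
```

```bash
python3 -c "
from h import *
p,d=ctrl.get_image('scene')
crop(p,230,150,60,60,10,'pics/c_s.png')
for v in range(176,204,2): print(v,[(u,unproj('scene',u,v,depth=d[v,u]).round(3).tolist()) for u in (254,258,262)])
tooldirs()"
```

```text
176 [(254, [0.547, 0.037, 0.133]), (258, [0.541, 0.043, 0.134]), (262, [0.534, 0.048, 0.134])]
178 [(254, [0.548, 0.038, 0.129]), (258, [0.541, 0.043, 0.129]), (262, [0.534, 0.048, 0.129])]
180 [(254, [0.547, 0.037, 0.123]), (258, [0.541, 0.043, 0.124]), (262, [0.535, 0.05, 0.125])]
182 [(254, [0.547, 0.037, 0.118]), (258, [0.541, 0.043, 0.119]), (262, [0.535, 0.05, 0.12])]
184 [(254, [0.547, 0.036, 0.112]), (258, [0.54, 0.042, 0.112]), (262, [0.535, 0.05, 0.115])]
186 [(254, [0.547, 0.036, 0.107]), (258, [0.54, 0.042, 0.108]), (262, [0.534, 0.048, 0.108])]
188 [(254, [0.549, 0.039, 0.104]), (258, [0.543, 0.046, 0.105]), (262, [0.535, 0.05, 0.104])]
190 [(254, [0.505, -0.021, 0.051]), (258, [0.519, 0.014, 0.074]), (262, [0.49, -0.009, 0.051])]
192 [(254, [0.52, 0.0, 0.062]), (258, [0.525, 0.022, 0.075]), (262, [0.506, 0.012, 0.063])]
194 [(254, [0.523, 0.004, 0.06]), (258, [0.531, 0.029, 0.076]), (262, [0.509, 0.016, 0.061])]
196 [(254, [0.54, 0.026, 0.073]), (258, [0.536, 0.036, 0.077]), (262, [0.515, 0.024, 0.061])]
198 [(254, [0.546, 0.035, 0.075]), (258, [0.54, 0.041, 0.075]), (262, [0.52, 0.031, 0.061])]
200 [(254, [0.553, 0.044, 0.077]), (258, [0.545, 0.048, 0.076]), (262, [0.525, 0.037, 0.061])]
202 [(254, [0.554, 0.045, 0.073]), (258, [0.548, 0.052, 0.074]), (262, [0.531, 0.045, 0.063])]
[0.5365 0.0359 0.0617] x [ 0.742 -0.67  -0.   ] y [-0.  0. -1.] z [0.67  0.742 0.   ] q [-0.151  0.491  1.632  0.     1.019  0.583] F [-0.67 -0.34  0.14] w 0.0008 t 3.35
```

View pics/c_s.png

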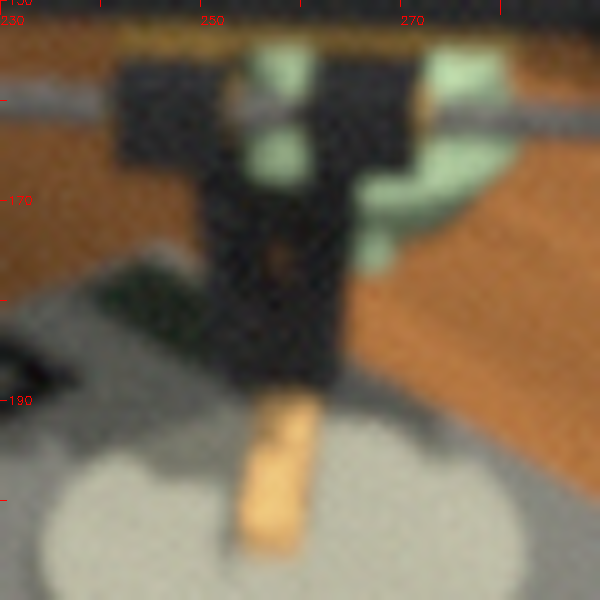

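Both cameras put the real fingertips about 41 mm above the reported TCP (finger end at z≈0.103 with the TCP reading 0.062), so the jaws closed above the handle without touching anything. Sideways the two agree. From here I'll allow for that tip offset: open, descend about 39 mm further, and watch the force.

Request:
{"api": "apply_moves", "payload": {
  "targets": [
    {"gripper":130,"travel":[0.0015,0,0.0015],"rotation":[0,0,0]},
    {"gripper":130,"travel":[0.0015,0,0.0015],"rotation":[0,0,0]},
    {"gripper":130,"travel":[0.0015,0,0.0015],"rotation":[0,0,0]},
    {"gripper":130,"travel":[0.0015,0.03,0.0015],"rotation":[0,0,0]},
    {"gripper":130,"travel":[0.0015,0.05,0.0015],"rotation":[0,0,0]}
  ]
}}

```text
clock: 3.85
tool_pos: [0.5373, 0.036, 0.036]
ee_rot: [-1.493, 0.575, -0.574]
ft_force: [0.4, 0.3, -0.3]
grip_width: 0.0384
```

```bash
python3 -c "
from h import *
p,d=ctrl.get_image('scene')
crop(p,220,140,80,75,8,'pics/c_s2.png')
np.savez('s2.npz',d=d)
tooldirs()"
```

```text
[0.5364 0.0361 0.0345] x [ 0.742 -0.67  -0.003] y [-0.003  0.    -1.   ] z [ 0.67   0.742 -0.002] q [-0.151  0.532  1.65  -0.     0.963  0.584] F [-1.88  0.27 -1.65] w 0.0421 t 3.9
```

View pics/c_s2.png

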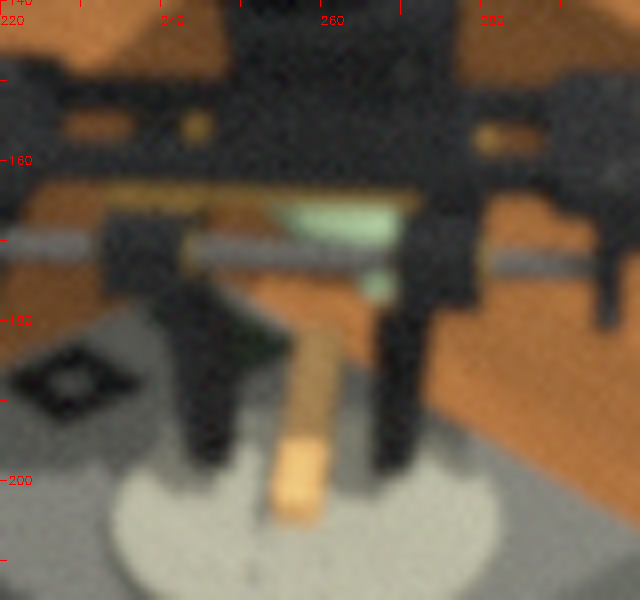

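```bash
python3 -c "
from h import *
d=np.load('s2.npz')['d']
for v in range(190,202,1): print(v,[(u,unproj('scene',u,v,depth=d[v,u]).round(3).tolist()) for u in (246,269)])
tooldirs()"
```

```text
190 [(246, [0.561, 0.026, 0.097]), (269, [0.523, 0.059, 0.099])]
191 [(246, [0.561, 0.026, 0.095]), (269, [0.523, 0.059, 0.097])]
192 [(246, [0.562, 0.027, 0.093]), (269, [0.523, 0.059, 0.094])]
193 [(246, [0.561, 0.025, 0.089]), (269, [0.524, 0.061, 0.093])]
194 [(246, [0.561, 0.025, 0.086]), (269, [0.524, 0.06, 0.09])]
195 [(246, [0.56, 0.024, 0.082]), (269, [0.524, 0.06, 0.087])]
196 [(246, [0.562, 0.026, 0.082]), (269, [0.524, 0.06, 0.084])]
197 [(246, [0.56, 0.024, 0.077]), (269, [0.524, 0.061, 0.082])]
198 [(246, [0.561, 0.024, 0.075]), (269, [0.523, 0.06, 0.078])]
199 [(246, [0.552, 0.012, 0.062]), (269, [0.523, 0.06, 0.076])]
200 [(246, [0.554, 0.015, 0.062]), (269, [0.514, 0.048, 0.063])]
201 [(246, [0.557, 0.018, 0.062]), (269, [0.516, 0.051, 0.063])]
[0.5364 0.0361 0.0345] x [ 0.742 -0.67  -0.003] y [-0.003  0.    -1.   ] z [ 0.67   0.742 -0.002] q [-0.151  0.532  1.65  -0.     0.963  0.584] F [-1.88  0.27 -1.65] w 0.0421 t 3.9
```

Request:
{"api": "apply_moves", "payload": {
  "targets": [
    {"gripper":130,"travel":[0.0,0.01,0.0],"rotation":[0,0,0]},
    {"gripper":130,"travel":[0.0,0.02,0.0],"rotation":[0,0,0]},
    {"gripper":130,"travel":[0.0,0.02,0.0],"rotation":[0,0,0]}
  ]
}}

```text
clock: 4.2
tool_pos: [0.5373, 0.036, 0.0262]
ee_rot: [-1.494, 0.575, -0.574]
ft_force: [-0.1, -0.1, 0.1]
grip_width: 0.0433
```

Request:
{"api": "apply_moves", "payload": {
  "targets": [
    {"gripper":255,"travel":[0,0,0],"rotation":[0,0,0]},
    {"gripper":255,"travel":[0,0,0],"rotation":[0,0,0]},
    {"gripper":255,"travel":[0,0,0],"rotation":[0,0,0]},
    {"gripper":255,"travel":[0,0,0],"rotation":[0,0,0]},
    {"gripper":255,"travel":[0,0,0],"rotation":[0,0,0]}
  ],
  "squeeze": 15
}}

```text
clock: 4.7
tool_pos: [0.5376, 0.0359, 0.0269]
ee_rot: [-1.493, 0.574, -0.575]
ft_force: [-0.5, -0.2, 1.5]
grip_width: 0.0134
```

```bash
python3 -c "
from h import *
tooldirs()"
```

```text
[0.5376 0.0359 0.0269] x [ 0.742 -0.67   0.   ] y [ 0. -0. -1.] z [0.67  0.742 0.   ] q [-0.151  0.544  1.654 -0.     0.943  0.584] F [-0.5  -0.22  1.47] w 0.0134 t 4.7
```

Request:
{"api": "apply_moves", "payload": {
  "targets": [
    {"gripper":255,"travel":[0,-0.02,0],"rotation":[0,0,0]},
    {"gripper":255,"travel":[0,-0.07,0],"rotation":[0,0,0]},
    {"gripper":255,"travel":[0,-0.14,0],"rotation":[0,0,0]},
    {"gripper":255,"travel":[0,-0.2,0],"rotation":[0,0,0]},
    {"gripper":255,"travel":[0,-0.2,0],"rotation":[0,0,0]}
  ]
}}

```text
clock: 5.2
tool_pos: [0.5395, 0.0357, 0.1312]
ee_rot: [-1.492, 0.568, -0.58]
ft_force: [0.7, -0.5, -1.1]
grip_width: 0.0141
```

```bash
python3 -c "
from h import *
tooldirs(); p,d=wsnap('d'); plan([.545,-.355,.13],13.7-90)"
```

```text
[0.5395 0.0357 0.1312] x [ 0.742 -0.67   0.006] y [ 0.008 -0.001 -1.   ] z [0.67  0.742 0.004] q [-0.151  0.406  1.557  0.     1.171  0.584] F [ 0.72 -0.5  -1.05] w 0.0141 t 5.2
travel [ 0.5338 -0.002  -0.5713] (mm [   6.60922196 -390.86306092    1.26888493] )
  rot opt [-0.0019  0.3801  0.0016]
  rot opt [ 0.0021 -1.6199  0.0026]
```

View pics/w_d.png

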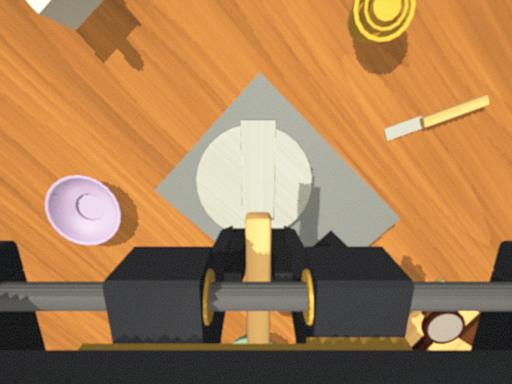

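Request:
{"api": "apply_moves", "payload": {
  "targets": [
    {"gripper":255,"travel":[0.38,0,-0.46],"rotation":[0,0.38,0]},
    {"gripper":255,"travel":[0.38,0,-0.46],"rotation":[0,0.38,0]},
    {"gripper":255,"travel":[0.38,0,-0.46],"rotation":[0,0.38,0]},
    {"gripper":255,"travel":[0.38,0,-0.46],"rotation":[0,0.38,0]},
    {"gripper":255,"travel":[0.38,0,-0.46],"rotation":[0,0.38,0]}
  ]
}}

```text
clock: 5.75
tool_pos: [0.5255, -0.2155, 0.1256]
ee_rot: [-1.311, 1.036, -1.033]
ft_force: [1.1, 0.4, -0.1]
grip_width: 0.0139
```

Request:
{"api": "apply_moves", "payload": {
  "targets": [
    {"gripper":255,"travel":[0,0,0],"rotation":[0,0,0]},
    {"gripper":255,"travel":[0,0,0],"rotation":[0,0,0]},
    {"gripper":255,"travel":[0,0,0],"rotation":[0,0,0]}
  ]
}}

```text
clock: 6.05
tool_pos: [0.5263, -0.2125, 0.1261]
ee_rot: [-1.313, 1.032, -1.029]
ft_force: [-0.1, 0.5, -0.3]
grip_width: 0.0137
```

```bash
python3 -c "
from h import *
tooldirs(); p,d=wsnap('e'); plan([.545,-.355,.13],13.7-90)"
```

```text
[ 0.5263 -0.2125  0.1261] x [ 0.238 -0.971 -0.001] y [-0.001  0.001 -1.   ] z [ 0.971  0.238 -0.001] q [-0.59   0.473  1.47   0.     1.2    0.74 ] F [-0.1   0.51 -0.32] w 0.0137 t 6.05
travel [ 0.2859 -0.0076 -0.0321] (mm [  18.52591512 -142.65514409    3.6642558 ] )
  rot opt [ 0.0004  0.0012 -0.0006]
  rot opt [-9.0000e-04 -1.9988e+00 -6.0000e-04]
```

View pics/w_e.png

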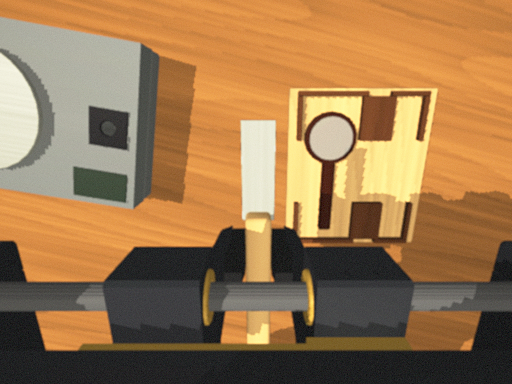

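Wrist view: the tray spans (290–438, 88–243). The narrow compartment is on its right, between the brown divider blocks at (376,115) and (366,217) and the right-hand wall at (424,115) and (408,217). The hole is at (108,128).

```bash
python3 -c "
from h import *
p,d,U,D=W('e');crop(p,345,80,100,170,4,'pics/c_e.png');crop(p,80,95,60,60,8,'pics/c_e2.png')"
```

```text
(no output)
```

View pics/c_e.png

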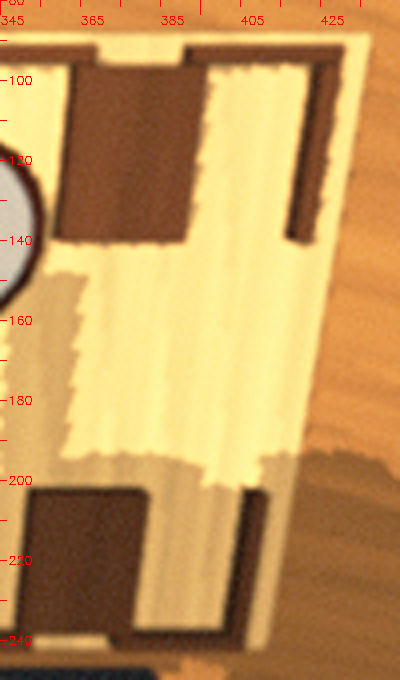

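View pics/c_e2.png

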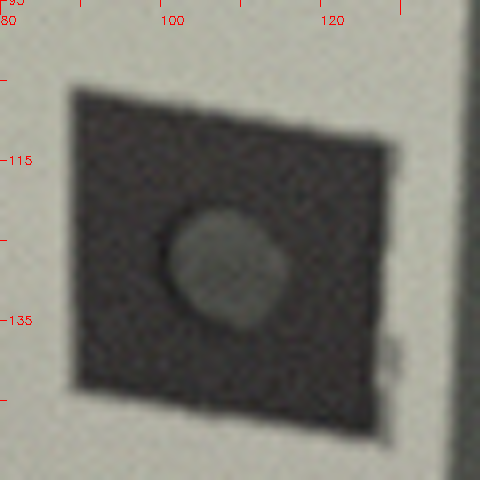

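```bash
python3 - <<'E'
from h import *
p,d,U,D=W('e')
C=lambda x,y,z:U(345+x/4,80+y/4,z)[:2]
L=[C(209,68,.018),C(188,240,.018),C(150,492,.018),C(134,628,.018)]
Rr=[C(308,66,.010),C(286,238,.010),C(243,492,.010),C(222,628,.010)]
F=[C(225,66,.010),C(300,66,.010)];N=[C(140,630,.018),C(218,630,.018)]
for n,P in (('L',L),('R',Rr)):
    vx,vy,*_=cv2.fitLine(np.array(P,np.float32),cv2.DIST_L2,0,0,0).ravel(); print(n,np.round(P,4).tolist(),np.degrees(np.arctan2(vy,vx)))
print('F',F,'N',N)
a=np.radians(13.7);
for ang in (13.2,13.7,14.2):
    a=np.radians(ang);x=np.array([np.cos(a),np.sin(a)]);y=np.array([-np.sin(a),np.cos(a)])
    print(ang,'Ly',np.dot(L,y).round(4),'Ry',np.dot(Rr,y).round(4),'F',np.dot(F,x).round(4),'N',np.dot(N,x).round(4))
# tray outer
c2=[D(400,160),D(385,150),D(376,110),D(366,220)];print(np.round(c2,4))
q=[U(80+x/8,95+y/8,.052) for x,y in[(75,90),(390,143),(376,437),(73,387)]]
print('ap',np.mean(q,0),[np.linalg.norm(q[i]-q[i-1]).round(4) for i in range(4)])
# spatula in hand
e=U(258.5,121,.13+.0385-.006+.0-.001);print(e)
E
```

```text
L [[0.6413, -0.3242], [0.6007, -0.3348], [0.5339, -0.3501], [0.4943, -0.3605]] 13.718518
R [[0.6488, -0.3519], [0.6074, -0.3636], [0.5384, -0.3799], [0.4975, -0.3902]] 14.031999
F [array([ 0.64386323, -0.33155167]), array([ 0.64836849, -0.34997043])] N [array([ 0.49407015, -0.36243008]), array([ 0.49938018, -0.38404184])]
13.2 Ly [-0.4621 -0.4631 -0.4628 -0.4639] Ry [-0.4908 -0.4927 -0.4928 -0.4935] F [0.5511 0.5513] N [0.3983 0.3985]
13.7 Ly [-0.4669 -0.4675 -0.4666 -0.4673] Ry [-0.4956 -0.4971 -0.4966 -0.4969] F [0.547 0.547] N [0.3942 0.3942]
14.2 Ly [-0.4716 -0.4719 -0.4704 -0.4708] Ry [-0.5003 -0.5015 -0.5004 -0.5003] F [0.5429 0.5427] N [0.3901 0.3899]
[[ 0.5827 -0.3556  0.0088]
 [ 0.5891 -0.3355  0.0097]
 [ 0.6248 -0.3085  0.0175]
 [ 0.5101 -0.3403  0.0163]]
ap [ 0.54956204 -0.06701532  0.052     ] [np.float64(0.033), np.float64(0.0344), np.float64(0.033), np.float64(0.0343)]
[ 0.59245234 -0.19533925  0.1615    ]
```

```bash
python3 -c "
from h import *
plan([.572,-.3566,.08],13.8-90)"
```

```text
travel [0.302  0.0924 0.0196] (mm [  45.52591512 -144.25514409  -46.3357442 ] )
  rot opt [ 0.0004  0.0001 -0.0006]
  rot opt [-9.0000e-04 -1.9999e+00 -6.0000e-04]
```

Request:
{"api": "apply_moves", "payload": {
  "targets": [
    {"gripper":255,"travel":[0.302,0.03,0.0196],"rotation":[0,0,0]},
    {"gripper":255,"travel":[0.302,0.06,0.0196],"rotation":[0,0,0]},
    {"gripper":255,"travel":[0.302,0.0924,0.0196],"rotation":[0,0,0]},
    {"gripper":255,"travel":[0.302,0.0924,0.0196],"rotation":[0,0,0]},
    {"gripper":255,"travel":[0.302,0.0924,0.0196],"rotation":[0,0,0]}
  ]
}}

```text
clock: 6.6
tool_pos: [0.5717, -0.3576, 0.0788]
ee_rot: [-1.313, 1.033, -1.029]
ft_force: [-0.1, 0.1, 0.1]
grip_width: 0.0138
```

Request:
{"api": "apply_moves", "payload": {
  "targets": [
    {"gripper":255,"travel":[0,0,0],"rotation":[0,0,0]},
    {"gripper":255,"travel":[0,0,0],"rotation":[0,0,0]}
  ]
}}

```text
clock: 6.8
tool_pos: [0.5724, -0.3567, 0.082]
ee_rot: [-1.314, 1.028, -1.031]
ft_force: [-0.6, -0.1, -0.2]
grip_width: 0.0135
```

```bash
python3 -c "
from h import *
tooldirs(); p,d=wsnap('f'); crop(p,170,70,180,170,4,'pics/c_f.png');plan([.572,-.3566,-.015],13.8-90)"
```

```text
[ 0.5724 -0.3567  0.082 ] x [ 0.239 -0.971  0.001] y [ 0.001 -0.001 -1.   ] z [0.971 0.239 0.001] q [-0.731  0.743  1.135  0.     1.262  0.599] F [-0.59 -0.09 -0.16] w 0.0135 t 6.8
travel [-0.001   0.194  -0.0008] (mm [ -0.38090948   0.30824305 -96.9814157 ] )
  rot opt [-0.0006  0.      0.0008]
  rot opt [ 1.3e-03 -2.0e+00  1.0e-03]
```

View pics/c_f.png

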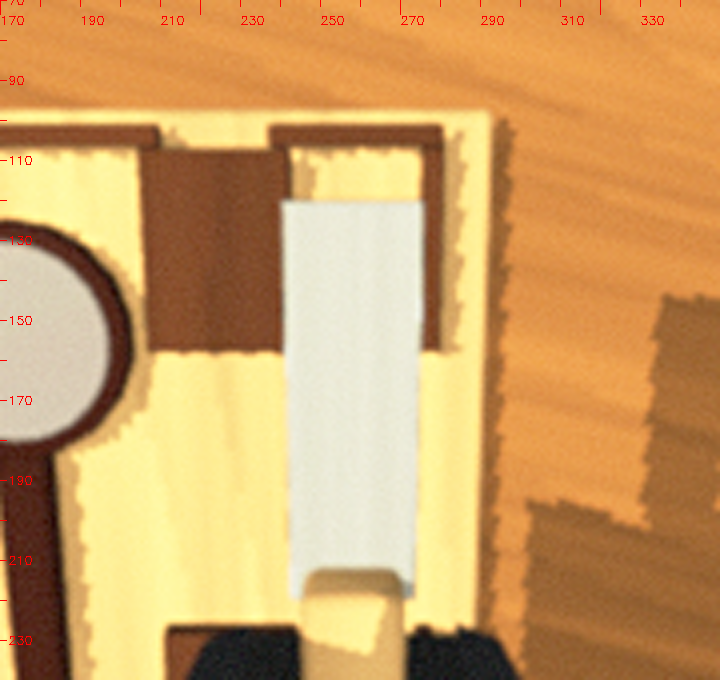

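```bash
python3 - <<'E'
from h import *
p,d,U,D=W('f')
C=lambda x,y,z:U(170+x/4,70+y/4,z)
a=np.radians(13.8);x=np.array([np.cos(a),np.sin(a),0]);y=np.array([-np.sin(a),np.cos(a),0])
t=np.load('w_f.npz')['tp']
o=lambda P:(np.dot(P-t,x).round(4),np.dot(P-t,y).round(4))
print('L',o(C(290,160,.018)),'R',o(C(423,160,.010)),'far',o(C(350,150,.010)), 'div front',o(C(285,350,.018)))
bz=.082+.033+.003
print('blade',o(C(282,201,bz)),o(C(424,201,bz)),'blade base',o(C(290,596,bz)),o(C(413,596,bz)))
E
```

```text
L (np.float64(0.0732), np.float64(0.0144)) R (np.float64(0.0732), np.float64(-0.0143)) far (np.float64(0.0753), np.float64(0.0016)) div front (np.float64(0.0327), np.float64(0.0161))
blade (np.float64(0.0687), np.float64(0.0102)) (np.float64(0.0687), np.float64(-0.0079)) blade base (np.float64(0.0146), np.float64(0.0101)) (np.float64(0.0146), np.float64(-0.0073))
```

Request:
{"api": "apply_moves", "payload": {
  "targets": [
    {"gripper":255,"travel":[-0.001,0.07,-0.002],"rotation":[0,0,0]},
    {"gripper":255,"travel":[-0.001,0.14,-0.002],"rotation":[0,0,0]},
    {"gripper":255,"travel":[-0.001,0.18,-0.002],"rotation":[0,0,0]},
    {"gripper":255,"travel":[-0.001,0.19,-0.002],"rotation":[0,0,0]},
    {"gripper":255,"travel":[-0.001,0.19,-0.002],"rotation":[0,0,0]}
  ]
}}

```text
clock: 7.35
tool_pos: [0.571, -0.3575, -0.0138]
ee_rot: [-1.313, 1.03, -1.031]
ft_force: [0.1, -0.4, -0.4]
grip_width: 0.0135
```

Request:
{"api": "apply_moves", "payload": {
  "targets": [
    {"gripper":255,"travel":[0,0.004,0],"rotation":[0,0,0]},
    {"gripper":255,"travel":[0,0.008,0],"rotation":[0,0,0]},
    {"gripper":255,"travel":[0,0.012,0],"rotation":[0,0,0]},
    {"gripper":255,"travel":[0,0.012,0],"rotation":[0,0,0]},
    {"gripper":255,"travel":[0,0.012,0],"rotation":[0,0,0]}
  ]
}}

```text
clock: 7.85
tool_pos: [0.5708, -0.358, -0.0203]
ee_rot: [-1.313, 1.031, -1.031]
ft_force: [-0.5, -0.3, -0.8]
grip_width: 0.0137
```

```bash
python3 -c "
from h import *
tooldirs(); p,d=wsnap('g'); tooldirs()"
```

```text
[ 0.5708 -0.358  -0.0203] x [ 0.237 -0.972  0.   ] y [ 0. -0. -1.] z [0.972 0.237 0.   ] q [-0.734  0.859  1.207  0.     1.076  0.598] F [-0.49 -0.3  -0.81] w 0.0137 t 7.85
[ 0.5708 -0.358  -0.0203] x [ 0.237 -0.972  0.   ] y [ 0. -0. -1.] z [0.972 0.237 0.   ] q [-0.734  0.859  1.207  0.     1.076  0.598] F [ 0.16 -0.02 -0.16] w 0.0135 t 7.9
```

View pics/w_g.png

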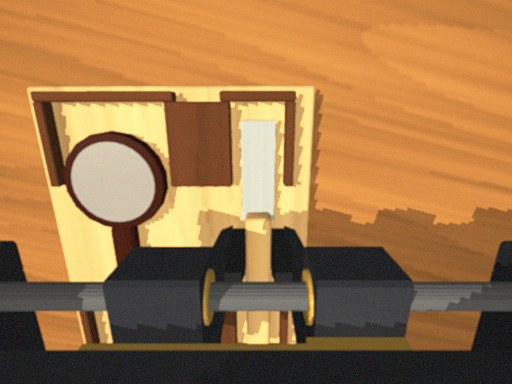

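Request:
{"api": "apply_moves", "payload": {
  "targets": [
    {"gripper":255,"travel":[0,0.003,0],"rotation":[0,0,0]},
    {"gripper":255,"travel":[0,0.005,0],"rotation":[0,0,0]},
    {"gripper":255,"travel":[0,0.005,0],"rotation":[0,0,0]}
  ]
}}

```text
clock: 8.2
tool_pos: [0.5707, -0.3579, -0.023]
ee_rot: [-1.313, 1.031, -1.031]
ft_force: [0.2, -0.5, -0.5]
grip_width: 0.0139
```

Request:
{"api": "apply_moves", "payload": {
  "targets": [
    {"gripper":255,"travel":[0,0.001,0],"rotation":[0,0,0]},
    {"gripper":255,"travel":[0,0.001,0],"rotation":[0,0,0]}
  ]
}}

```text
clock: 8.4
tool_pos: [0.5707, -0.358, -0.0231]
ee_rot: [-1.313, 1.031, -1.031]
ft_force: [-1.4, 1.2, 4.5]
grip_width: 0.0134
```

Request:
{"api": "apply_moves", "payload": {
  "targets": [
    {"gripper":165,"travel":[0,0,0],"rotation":[0,0,0]},
    {"gripper":165,"travel":[0,0,0],"rotation":[0,0,0]},
    {"gripper":165,"travel":[0,0,0],"rotation":[0,0,0]},
    {"gripper":165,"travel":[0,-0.01,0],"rotation":[0,0,0]},
    {"gripper":165,"travel":[0,-0.04,0],"rotation":[0,0,0]}
  ]
}}

```text
clock: 8.9
tool_pos: [0.5701, -0.3574, -0.0041]
ee_rot: [-1.313, 1.033, -1.029]
ft_force: [-0.1, 0.2, 1.2]
grip_width: 0.0312
```

Request:
{"api": "apply_moves", "payload": {
  "targets": [
    {"gripper":165,"travel":[0,-0.08,0],"rotation":[0,0,0]},
    {"gripper":165,"travel":[0,-0.16,0],"rotation":[0,0,0]},
    {"gripper":165,"travel":[0,-0.22,0],"rotation":[0,0,0]},
    {"gripper":165,"travel":[0,-0.22,0],"rotation":[0,0,0]}
  ]
}}

```text
clock: 9.3
tool_pos: [0.5725, -0.3594, 0.1131]
ee_rot: [-1.314, 1.023, -1.039]
ft_force: [0.1, 0.0, 0.4]
grip_width: 0.031
```

```bash
python3 -c "
from h import *
tooldirs(); p,d=wsnap('h'); crop(p,150,60,200,190,4,'pics/c_h.png')"
```

```text
[ 0.5725 -0.3594  0.1131] x [ 0.237 -0.971  0.008] y [ 0.007 -0.007 -1.   ] z [0.971 0.237 0.006] q [-0.734  0.713  1.105  0.     1.314  0.598] F [0.14 0.04 0.39] w 0.031 t 9.3
```

View pics/w_h.png

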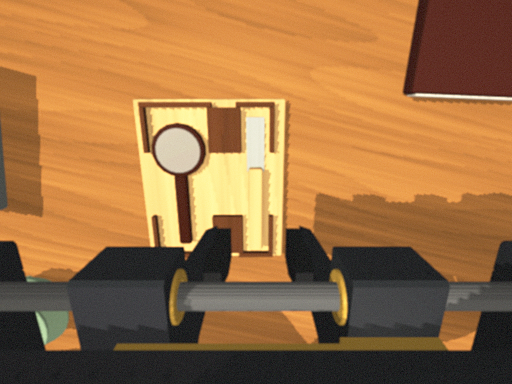

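View pics/c_h.png

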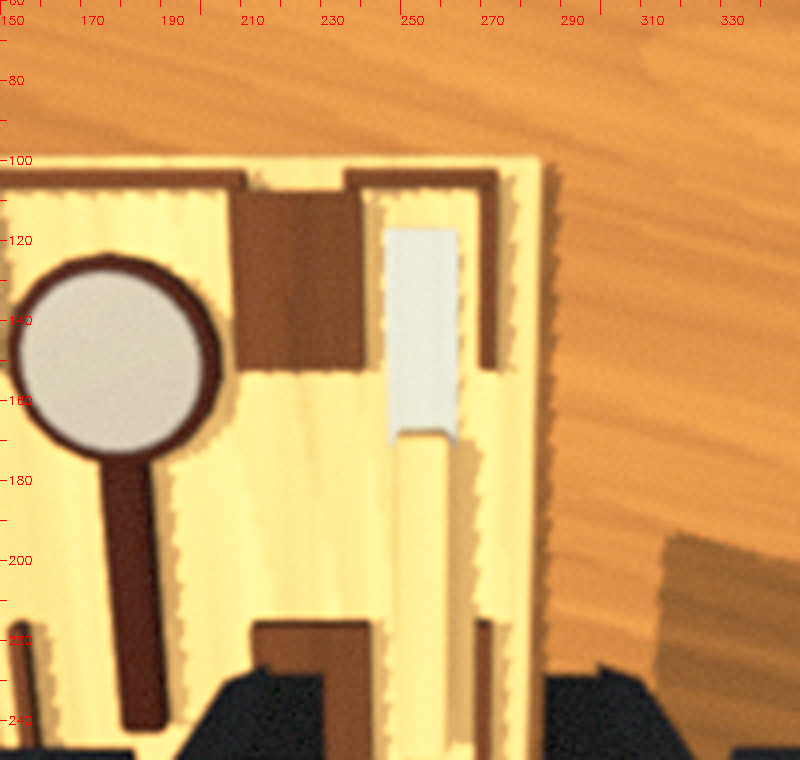

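Spatula is in the slot: centred sideways to about 1 mm, about 10 mm clear at the far end (8 nominal), and released. Now the stylus.

```bash
python3 -c "
from h import *
plan([.53,.02,.17],-42)"
```

```text
travel [-0.7549 -0.1233  0.0991] (mm [-41.57687109 378.63528501  60.13174722] )
  rot opt [-0.001  -0.381   0.0033]
  rot opt [-4.300e-03  1.619e+00 -1.300e-03]
```

Request:
{"api": "apply_moves", "payload": {
  "targets": [
    {"gripper":100,"travel":[-0.75,-0.12,0.1],"rotation":[0,-0.381,0.003]},
    {"gripper":100,"travel":[-0.75,-0.12,0.1],"rotation":[0,-0.381,0.003]},
    {"gripper":100,"travel":[-0.75,-0.12,0.1],"rotation":[0,-0.381,0.003]},
    {"gripper":100,"travel":[-0.75,-0.12,0.1],"rotation":[0,-0.381,0.003]},
    {"gripper":100,"travel":[-0.75,-0.12,0.1],"rotation":[0,-0.381,0.003]}
  ]
}}

```text
clock: 9.85
tool_pos: [0.5434, -0.1104, 0.1453]
ee_rot: [-1.491, 0.574, -0.566]
ft_force: [1.1, 0.0, 0.7]
grip_width: 0.0533
```

```bash
python3 -c "
from h import *
tooldirs();plan([.497,.251,.17],-42)"
```

```text
[ 0.5434 -0.1104  0.1453] x [ 0.746 -0.666 -0.006] y [-0.004  0.005 -1.   ] z [0.666 0.746 0.001] q [-0.413  0.428  1.485  0.003  1.234  0.315] F [1.07 0.01 0.72] w 0.0533 t 9.85
travel [-0.5509 -0.0456  0.4773] (mm [-46.35102724 361.37529632  24.7015466 ] )
  rot opt [-0.0006  0.0026 -0.0038]
  rot opt [-6.0000e-03 -1.9974e+00  9.0000e-04]
```

Request:
{"api": "apply_moves", "payload": {
  "targets": [
    {"gripper":100,"travel":[-0.551,-0.046,0.477],"rotation":[0,0.003,-0.004]},
    {"gripper":100,"travel":[-0.551,-0.046,0.477],"rotation":[0,0.003,-0.004]},
    {"gripper":100,"travel":[-0.551,-0.046,0.477],"rotation":[0,0.003,-0.004]},
    {"gripper":100,"travel":[-0.551,-0.046,0.477],"rotation":[0,0.003,-0.004]},
    {"gripper":100,"travel":[-0.551,-0.046,0.477],"rotation":[0,0.003,-0.004]}
  ]
}}

```text
clock: 10.35
tool_pos: [0.5125, 0.137, 0.1621]
ee_rot: [-1.493, 0.576, -0.578]
ft_force: [0.5, -0.4, -0.9]
grip_width: 0.0536
```

```bash
python3 -c "
from h import *
tooldirs();plan([.497,.251,.17],-42)"
```

```text
[0.5125 0.137  0.1621] x [ 0.74  -0.673  0.001] y [ 0.001 -0.    -1.   ] z [0.673 0.74  0.   ] q [ 0.04   0.358  1.542 -0.     1.241  0.778] F [ 0.49 -0.44 -0.93] w 0.0536 t 10.35
travel [-0.1763 -0.0159  0.1479] (mm [-15.45400817 114.01160883   7.89987168] )
  rot opt [-0.0003 -0.0032  0.0006]
  rot opt [-9.0000e-04  1.9968e+00 -4.0000e-04]
```

Request:
{"api": "apply_moves", "payload": {
  "targets": [
    {"gripper":100,"travel":[-0.176,-0.016,0.148],"rotation":[0,-0.003,0]},
    {"gripper":100,"travel":[-0.176,-0.016,0.148],"rotation":[0,-0.003,0]},
    {"gripper":100,"travel":[-0.176,-0.016,0.148],"rotation":[0,-0.003,0]},
    {"gripper":100,"travel":[-0.176,-0.016,0.148],"rotation":[0,-0.003,0]},
    {"gripper":100,"travel":[-0.176,-0.016,0.148],"rotation":[0,-0.003,0]}
  ]
}}

```text
clock: 10.85
tool_pos: [0.4982, 0.248, 0.1699]
ee_rot: [-1.494, 0.573, -0.575]
ft_force: [0.0, -0.6, 0.7]
grip_width: 0.0537
```

```bash
python3 -c "
from h import *
tooldirs(); p,d=wsnap('i'); crop(p,190,60,150,130,5,'pics/c_i.png')"
```

```text
[0.4982 0.248  0.1699] x [ 0.743 -0.669  0.002] y [ 0.001 -0.001 -1.   ] z [0.669 0.743 0.   ] q [ 2.520e-01  4.070e-01  1.450e+00 -1.000e-03  1.284e+00  9.860e-01] F [ 0.05 -0.61  0.72] w 0.0537 t 10.85
```

View pics/w_i.png

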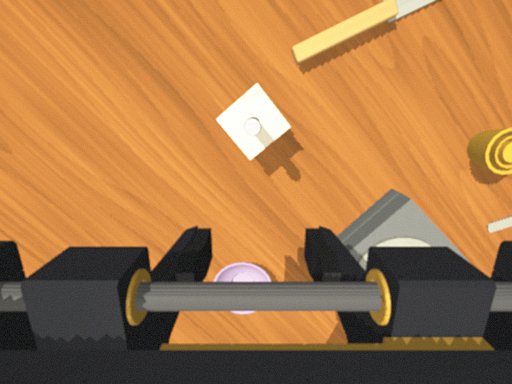

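View pics/c_i.png

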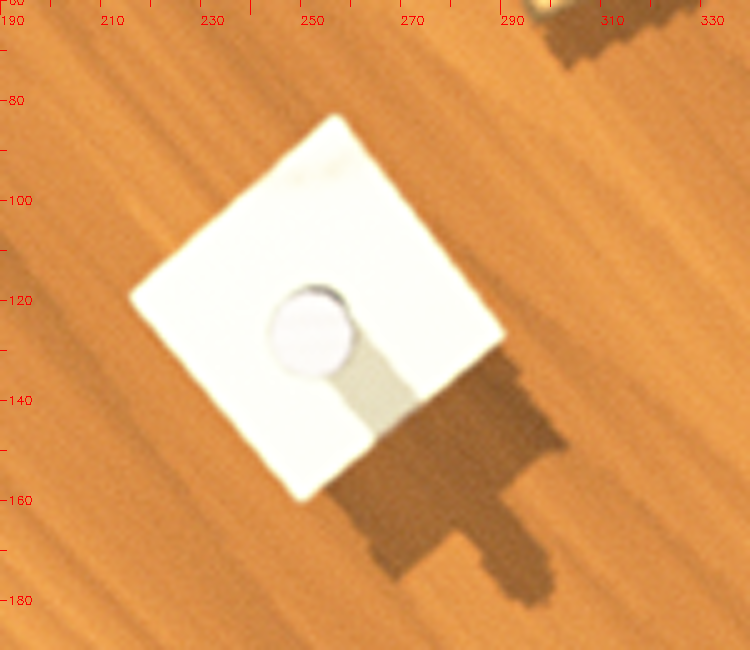

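Wrist view: stylus top centre is at about (252,127). The block's corners are (257,83), (290.5,127), (250,160) and (216,119).

```bash
python3 - <<'E'
from h import *
p,d,U,D=W('i')
C=lambda x,y,z:U(190+x/5,60+y/5,z)
print('top',C(311,334,.120),D(252,127), 'diam',np.linalg.norm(C(269,334,.12)-C(353,334,.12)))
c=[C(x,y,.05) for x,y in[(336,115),(504,333),(302,500),(131,295)]];print(np.mean(c,0),[np.linalg.norm(c[i]-c[i-1]).round(4) for i in range(4)],D(240,110),D(252,118))
E
```

```text
top [0.53491522 0.29679289 0.12      ] [0.53459032 0.29672731 0.11826268] diam 0.013657262511068864
[0.53491404 0.29642246 0.05      ] [np.float64(0.0557), np.float64(0.0558), np.float64(0.0558), np.float64(0.0561)] [0.53313686 0.31557993 0.04998044] [0.53945902 0.30201156 0.11998725]
```

```bash
python3 -c "
from h import *
plan([.535,.2966,.12],-42)
d=np.load('s2.npz')['d']
for v in (166,168,170,172,174,176,178): print(v,[(u,unproj('scene',u,v,depth=d[v,u]).round(3).tolist()) for u in (236,250,258,275)])"
```

```text
travel [-0.0116  0.1     0.1218] (mm [ 36.58520236  49.02928012 -49.97358555] )
  rot opt [-0.0002 -0.0009  0.001 ]
  rot opt [-1.6000e-03  1.9991e+00 -3.0000e-04]
166 [(236, [0.583, 0.023, 0.164]), (250, [0.392, -0.193, 0.004]), (258, [0.41, -0.13, 0.038]), (275, [0.519, 0.073, 0.164])]
168 [(236, [0.588, 0.03, 0.164]), (250, [0.396, -0.187, 0.001]), (258, [0.412, -0.127, 0.033]), (275, [0.523, 0.078, 0.163])]
170 [(236, [0.589, 0.031, 0.16]), (250, [0.563, 0.044, 0.157]), (258, [0.551, 0.056, 0.158]), (275, [0.53, 0.086, 0.164])]
172 [(236, [0.59, 0.033, 0.157]), (250, [0.564, 0.046, 0.153]), (258, [0.552, 0.058, 0.154]), (275, [0.531, 0.087, 0.16])]
174 [(236, [0.589, 0.032, 0.151]), (250, [0.417, -0.159, 0.001]), (258, [0.4, -0.143, 0.002]), (275, [0.531, 0.087, 0.155])]
176 [(236, [0.589, 0.032, 0.146]), (250, [0.425, -0.148, 0.002]), (258, [0.405, -0.136, 0.001]), (275, [0.531, 0.087, 0.151])]
178 [(236, [0.508, -0.095, 0.051]), (250, [0.482, -0.069, 0.054]), (258, [0.416, -0.122, 0.004]), (275, [0.529, 0.085, 0.145])]
```

Request:
{"api": "apply_moves", "payload": {
  "targets": [
    {"gripper":100,"travel":[-0.0116,0,0.1218],"rotation":[0,0,0.001]},
    {"gripper":100,"travel":[-0.0116,0,0.1218],"rotation":[0,0,0.001]},
    {"gripper":100,"travel":[-0.0116,0,0.1218],"rotation":[0,0,0.001]},
    {"gripper":100,"travel":[-0.0116,0.05,0.1218],"rotation":[0,0,0.001]},
    {"gripper":100,"travel":[-0.0116,0.1,0.1218],"rotation":[0,0,0.001]}
  ]
}}

```text
clock: 11.4
tool_pos: [0.5351, 0.2963, 0.1204]
ee_rot: [-1.492, 0.573, -0.576]
ft_force: [0.4, -0.2, -0.3]
grip_width: 0.0535
```

Request:
{"api": "apply_moves", "payload": {
  "targets": [
    {"gripper":100,"travel":[0,0,0],"rotation":[0,0,0]},
    {"gripper":100,"travel":[0,0,0],"rotation":[0,0,0]}
  ]
}}

```text
clock: 11.6
tool_pos: [0.535, 0.297, 0.1214]
ee_rot: [-1.492, 0.574, -0.575]
ft_force: [0.1, -0.0, 0.9]
grip_width: 0.0537
```

```bash
python3 -c "
from h import *
tooldirs(); p,d=wsnap('j'); plan([.535,.2966,.035],-42)"
```

```text
[0.535  0.297  0.1214] x [ 0.742 -0.67   0.   ] y [ 0.001  0.001 -1.   ] z [0.67  0.742 0.001] q [0.315 0.569 1.329 0.    1.242 1.05 ] F [ 0.1  -0.02  0.86] w 0.0537 t 11.6
travel [ 0.0003  0.1741 -0.0023] (mm [ -0.42608173  -0.8404269  -87.05045931] )
  rot opt [-0.0019 -0.0007  0.0008]
  rot opt [-1.3000e-03  1.9993e+00 -2.9000e-03]
```

View pics/w_j.png

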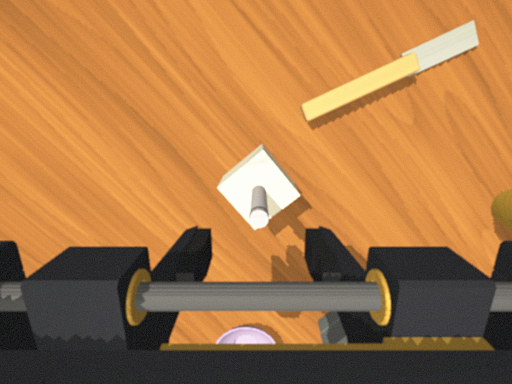

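Request:
{"api": "apply_moves", "payload": {
  "targets": [
    {"gripper":100,"travel":[0,0.06,-0.002],"rotation":[0,0,0]},
    {"gripper":100,"travel":[0,0.12,-0.002],"rotation":[0,0,0]},
    {"gripper":100,"travel":[0,0.15,-0.002],"rotation":[0,0,0]},
    {"gripper":100,"travel":[0,0.172,-0.002],"rotation":[0,0,0]},
    {"gripper":100,"travel":[0,0.172,-0.002],"rotation":[0,0,0]}
  ]
}}

```text
clock: 12.15
tool_pos: [0.5342, 0.2972, 0.0344]
ee_rot: [-1.493, 0.573, -0.574]
ft_force: [0.7, -0.5, 1.1]
grip_width: 0.0539
```

```bash
python3 -c "
from h import *
tooldirs(); p,d=wsnap('k');p,d=ctrl.get_image('scene');crop(p,300,180,110,130,5,'pics/c_k.png')"
```

```text
[0.5342 0.2972 0.0344] x [ 0.743 -0.669  0.   ] y [ 0.001  0.001 -1.   ] z [0.669 0.743 0.001] q [0.316 0.666 1.411 0.    1.064 1.049] F [ 0.7  -0.53  1.14] w 0.0539 t 12.15
```

View pics/w_k.png

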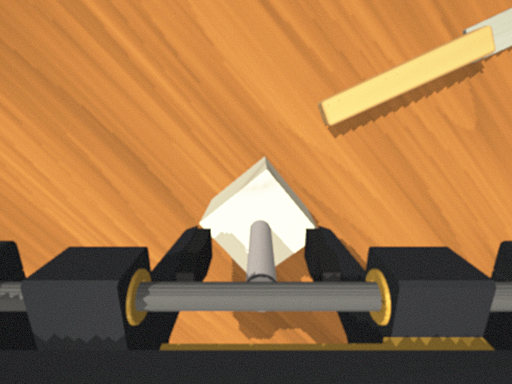

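View pics/c_k.png

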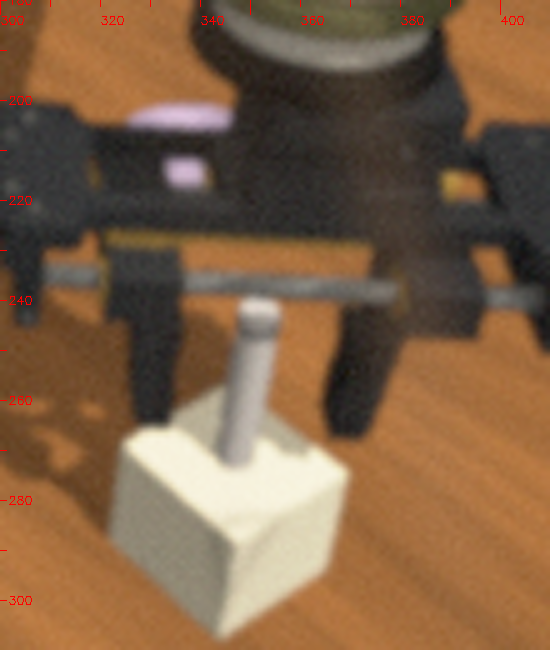

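Request:
{"api": "apply_moves", "payload": {
  "targets": [
    {"gripper":255,"travel":[0,0,0],"rotation":[0,0,0]},
    {"gripper":255,"travel":[0,0,0],"rotation":[0,0,0]},
    {"gripper":255,"travel":[0,0,0],"rotation":[0,0,0]},
    {"gripper":255,"travel":[0,0,0],"rotation":[0,0,0]},
    {"gripper":255,"travel":[0,0,0],"rotation":[0,0,0]}
  ],
  "squeeze": 40
}}

```text
clock: 12.75
tool_pos: [0.5342, 0.2975, 0.0346]
ee_rot: [-1.492, 0.573, -0.574]
ft_force: [-0.3, 0.1, -0.1]
grip_width: 0.0157
```

Request:
{"api": "apply_moves", "payload": {
  "targets": [
    {"gripper":255,"travel":[0,0,0],"rotation":[0,0,0]},
    {"gripper":255,"travel":[0,-0.02,0],"rotation":[0,0,0]},
    {"gripper":255,"travel":[0,-0.05,0],"rotation":[0,0,0]},
    {"gripper":255,"travel":[0,-0.08,0],"rotation":[0,0,0]},
    {"gripper":255,"travel":[0,-0.12,0],"rotation":[0,0,0]}
  ]
}}

```text
clock: 13.25
tool_pos: [0.5337, 0.2974, 0.0952]
ee_rot: [-1.493, 0.574, -0.573]
ft_force: [-0.5, -0.5, -0.8]
grip_width: 0.013
```

Request:
{"api": "apply_moves", "payload": {
  "targets": [
    {"gripper":255,"travel":[0,-0.05,0],"rotation":[0,0,0]},
    {"gripper":255,"travel":[0,-0.11,0],"rotation":[0,0,0]},
    {"gripper":255,"travel":[0,-0.11,0],"rotation":[0,0,0]},
    {"gripper":255,"travel":[0,-0.11,0],"rotation":[0,0,0]}
  ]
}}

```text
clock: 13.65
tool_pos: [0.5339, 0.2975, 0.1499]
ee_rot: [-1.492, 0.572, -0.574]
ft_force: [-0.9, 0.8, -1.3]
grip_width: 0.0133
```

```bash
python3 -c "
from h import *
tooldirs(); p,d=wsnap('l');p,d=ctrl.get_image('scene');crop(p,290,120,130,150,4,'pics/c_l.png')"
```

```text
[0.5339 0.2975 0.1499] x [ 0.743 -0.669  0.   ] y [ 0.001  0.001 -1.   ] z [0.669 0.743 0.002] q [3.170e-01 5.420e-01 1.296e+00 1.000e-03 1.303e+00 1.049e+00] F [-0.9   0.78 -1.33] w 0.0133 t 13.65
```

View pics/w_l.png

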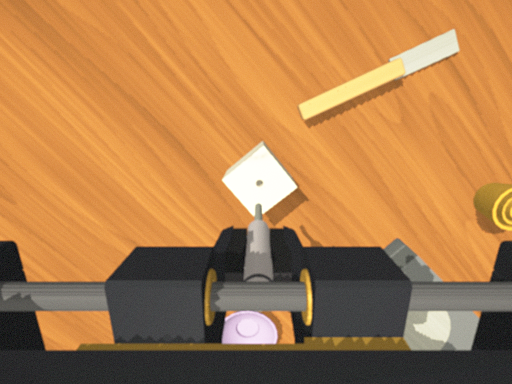

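View pics/c_l.png

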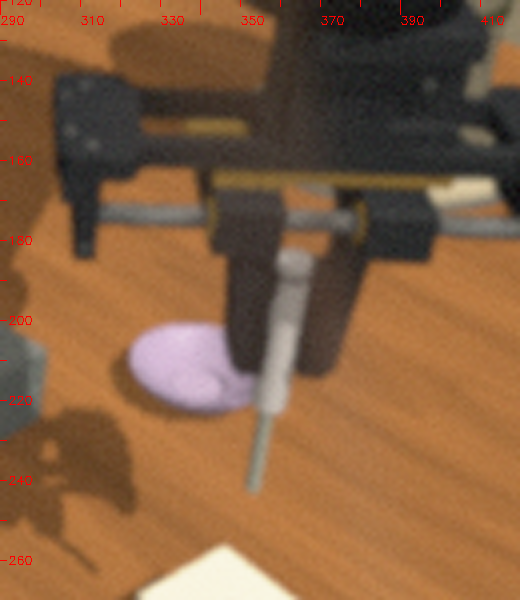

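```bash
python3 - <<'E'
from h import *
p,d,U,D=W('l')
a=np.load('w_l.npz');t=a['tp'];T=R.from_rotvec(a['rot'])
for u,v in [(258,207),(258,209),(258,212),(258,216),(258,222),(258,230),(258,245),(258,260),(258,270),(235,240),(280,240)]:
    P=D(u,v);print(u,v,P.round(4),(T.inv().apply(P-t)*1000).round(1))
crop(p,225,160,70,130,5,'pics/c_l2.png')
E
```

```text
258 207 [0.5355 0.3004 0.1323] [-0.8 17.6  3.2]
258 209 [0.5356 0.3005 0.137 ] [-0.8 13.   3.3]
258 212 [0.5352 0.3001 0.1419] [-0.8  8.1  2.8]
258 216 [0.5353 0.3002 0.1502] [-0.8 -0.3  3. ]
258 222 [0.5379 0.3031 0.1702] [ -0.8 -20.2   6.8]
258 230 [0.5381 0.3033 0.1829] [ -0.8 -33.    7.1]
258 245 [0.5379 0.3031 0.2012] [ -0.8 -51.3   7. ]
258 260 [0.5379 0.3031 0.2163] [ -0.8 -66.4   7. ]
258 270 [0.538  0.3032 0.225 ] [ -0.8 -75.1   7.2]
235 240 [0.5317 0.3138 0.2031] [-12.5 -53.2  10.8]
280 240 [0.5484 0.2978 0.2017] [ 10.6 -51.8  10. ]
```

View pics/c_l2.png

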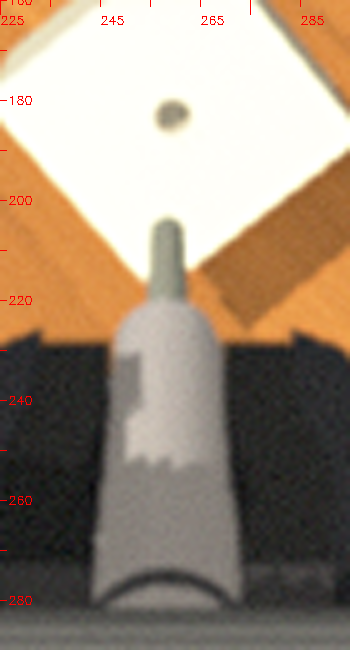

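```bash
python3 -c "
from h import *
plan([.5503,-.0668,.145],-42)"
```

```text
travel [ 0.5123  0.0066 -0.5184] (mm [  16.88731764 -364.04545908   -3.41422774] )
  rot opt [ 0.0003 -0.     -0.0006]
  rot opt [9.e-04 2.e+00 5.e-04]
```

Request:
{"api": "apply_moves", "payload": {
  "targets": [
    {"gripper":255,"travel":[0.512,0.005,-0.518],"rotation":[0,0,0]},
    {"gripper":255,"travel":[0.512,0.005,-0.518],"rotation":[0,0,0]},
    {"gripper":255,"travel":[0.512,0.005,-0.518],"rotation":[0,0,0]},
    {"gripper":255,"travel":[0.512,0.005,-0.518],"rotation":[0,0,0]},
    {"gripper":255,"travel":[0.512,0.005,-0.518],"rotation":[0,0,0]}
  ]
}}

```text
clock: 14.25
tool_pos: [0.5449, 0.0459, 0.1466]
ee_rot: [-1.493, 0.574, -0.572]
ft_force: [0.4, 0.3, -0.0]
grip_width: 0.0133
```

```bash
python3 -c "
from h import *
tooldirs();plan([.5503,-.0668,.145],-42)"
```

```text
[0.5449 0.0459 0.1466] x [ 0.743 -0.669 -0.001] y [-0.001  0.001 -1.   ] z [0.669 0.743 0.   ] q [-1.310e-01  4.080e-01  1.511e+00  1.000e-03  1.223e+00  6.020e-01] F [ 0.41  0.32 -0.04] w 0.0133 t 14.25
travel [ 0.1589  0.0029 -0.1602] (mm [   5.44815315 -112.68043774   -1.59664395] )
  rot opt [-0.0002  0.0001 -0.0009]
  rot opt [-1.5000e-03 -1.9999e+00  3.0000e-04]
```

Request:
{"api": "apply_moves", "payload": {
  "targets": [
    {"gripper":255,"travel":[0.159,0.003,-0.16],"rotation":[0,0,0]},
    {"gripper":255,"travel":[0.159,0.003,-0.16],"rotation":[0,0,0]},
    {"gripper":255,"travel":[0.159,0.003,-0.16],"rotation":[0,0,0]},
    {"gripper":255,"travel":[0.159,0.05,-0.16],"rotation":[0,0,0]},
    {"gripper":255,"travel":[0.159,0.05,-0.16],"rotation":[0,0,0]}
  ]
}}

```text
clock: 14.75
tool_pos: [0.5494, -0.0643, 0.1194]
ee_rot: [-1.492, 0.578, -0.569]
ft_force: [-0.0, 0.8, 0.5]
grip_width: 0.0128
```

Request:
{"api": "apply_moves", "payload": {
  "targets": [
    {"gripper":255,"travel":[0,0,0],"rotation":[0,0,0]},
    {"gripper":255,"travel":[0,0,0],"rotation":[0,0,0]}
  ]
}}

```text
clock: 14.95
tool_pos: [0.5516, -0.0643, 0.1232]
ee_rot: [-1.493, 0.571, -0.574]
ft_force: [-0.7, 0.1, -0.1]
grip_width: 0.013
```

```bash
python3 -c "
from h import *
tooldirs(); p,d=wsnap('m'); crop(p,200,130,120,120,6,'pics/c_m.png')"
```

```text
[ 0.5516 -0.0643  0.1232] x [ 0.744 -0.668  0.001] y [ 0.002  0.001 -1.   ] z [0.668 0.744 0.002] q [-3.280e-01  4.480e-01  1.516e+00  1.000e-03  1.176e+00  4.040e-01] F [-0.67  0.09 -0.09] w 0.013 t 14.95
```

View pics/c_m.png

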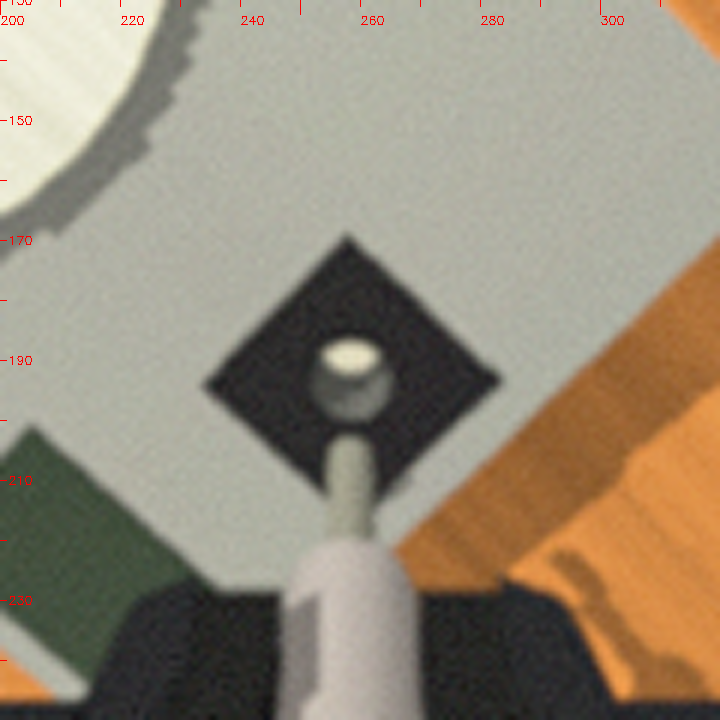

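```bash
python3 - <<'E'
from h import *
p,d,U,D=W('m')
a=np.load('w_m.npz');t=a['tp'];T=R.from_rotvec(a['rot'])
C=lambda x,y,z:U(200+x/6,130+y/6,z)
for n,x,y in [('mid',352.5,382.5),('hole',352,381)]:
    P=C(x,y,.052);print(n,P.round(4),(T.inv().apply(P-t)*1000).round(1))
print(np.linalg.norm(C(204,384,.052)-C(501,381,.052)),34*2**.5)
for u,v in [(258,206),(258,210),(258,222),(258,235)]:
    P=D(u,v);print((T.inv().apply(P-t)*1000).round(1))
plan([.55,-.065,.1],-42)
E
```

```text
mid [ 0.5499 -0.0661  0.052 ] [-0.1 71.2 -2.6]
hole [ 0.55   -0.0659  0.052 ] [-0.2 71.2 -2.4]
0.047094667019363955 48.083261120685236
[-0.8 20.9  2.9]
[-0.8 10.9  3.3]
[ -0.8 -20.7   7. ]
[ -0.8 -39.7   7.2]
travel [-0.0016  0.0466 -0.0032] (mm [ -1.62089801  -0.61351262 -23.28734954] )
  rot opt [-0.0012  0.0006  0.0008]
  rot opt [ 1.2000e-03 -1.9994e+00  1.8000e-03]
```

Request:
{"api": "apply_moves", "payload": {
  "targets": [
    {"gripper":255,"travel":[0.001,0.02,-0.003],"rotation":[0,0,0]},
    {"gripper":255,"travel":[0.001,0.02,-0.003],"rotation":[0,0,0]},
    {"gripper":255,"travel":[0.001,0.02,-0.003],"rotation":[0,0,0]},
    {"gripper":255,"travel":[0.001,0.02,-0.003],"rotation":[0,0,0]}
  ]
}}

```text
clock: 15.4
tool_pos: [0.5507, -0.0664, 0.1126]
ee_rot: [-1.492, 0.573, -0.574]
ft_force: [-0.3, -0.7, -0.4]
grip_width: 0.013
```

```bash
python3 -c "
from h import *
tooldirs(); p,d=wsnap('n'); crop(p,200,130,120,120,6,'pics/c_n.png');tooldirs()"
```

```text
[ 0.5507 -0.0664  0.1126] x [ 0.743 -0.669  0.   ] y [ 0.001  0.001 -1.   ] z [0.669 0.743 0.001] q [-3.320e-01  4.590e-01  1.529e+00  1.000e-03  1.152e+00  4.010e-01] F [-0.35 -0.66 -0.45] w 0.013 t 15.4
[ 0.5507 -0.0664  0.1127] x [ 0.743 -0.669  0.001] y [ 0.001  0.001 -1.   ] z [0.669 0.743 0.001] q [-3.320e-01  4.590e-01  1.529e+00  1.000e-03  1.152e+00  4.010e-01] F [-0.19 -0.55 -0.63] w 0.0127 t 15.45
```

View pics/c_n.png

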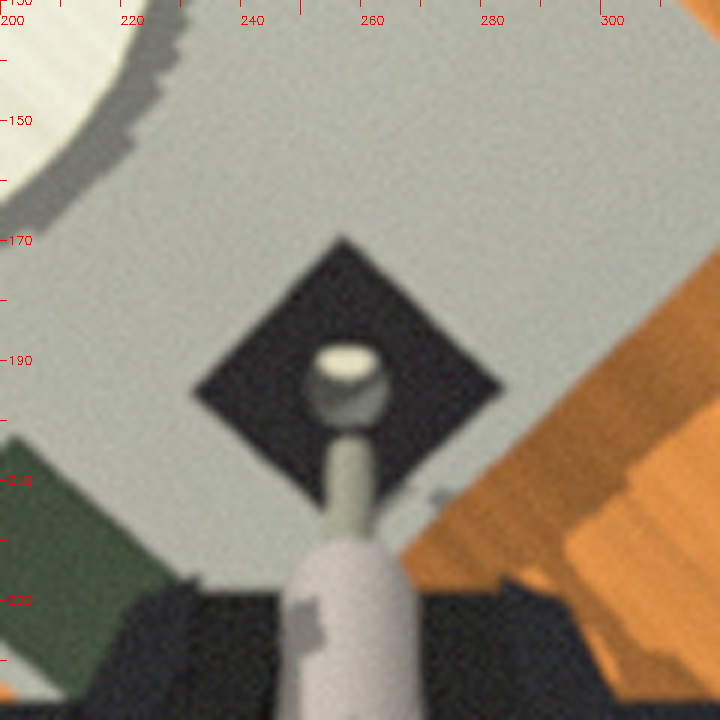

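```bash
python3 - <<'E'
from h import *
p,d,U,D=W('n')
a=np.load('w_n.npz');t=a['tp'];T=R.from_rotvec(a['rot'])
C=lambda x,y,z:U(200+x/6,130+y/6,z)
for n,x,y in [('mid',348,389),('hole',347,387)]:
    P=C(x,y,.052);print(n,P.round(4),(T.inv().apply(P-t)*1000).round(1))
print(np.linalg.norm(C(192,391,.052)-C(505,387,.052)),34*2**.5)
for u,v in [(258,206),(258,210),(258,222),(258,235)]:
    P=D(u,v);print((T.inv().apply(P-t)*1000).round(1))
E
```

```text
mid [ 0.5499 -0.0661  0.052 ] [-0.8 60.6 -0.4]
hole [ 0.55   -0.0658  0.052 ] [-0.9 60.6 -0.1]
0.04761917802734023 48.083261120685236
[-0.8 19.9  3.2]
[-0.8  9.9  3.7]
[ -0.8 -20.    6.7]
[ -0.8 -38.8   6.7]
```

Request:
{"api": "apply_moves", "payload": {
  "targets": [
    {"gripper":255,"travel":[0,0.03,0],"rotation":[0,0,0]},
    {"gripper":255,"travel":[0,0.055,0],"rotation":[0,0,0]},
    {"gripper":255,"travel":[0,0.075,0],"rotation":[0,0,0]},
    {"gripper":255,"travel":[0,0.096,0],"rotation":[0,0,0]},
    {"gripper":255,"travel":[0,0.096,0],"rotation":[0,0,0]}
  ],
  "squeeze": 50
}}

```text
clock: 15.95
tool_pos: [0.5499, -0.0661, 0.063]
ee_rot: [-1.493, 0.575, -0.572]
ft_force: [0.6, -0.6, 0.1]
grip_width: 0.0129
```

Request:
{"api": "apply_moves", "payload": {
  "targets": [
    {"gripper":255,"travel":[0,0,0],"rotation":[0,0,0]},
    {"gripper":255,"travel":[0,0,0],"rotation":[0,0,0]}
  ]
}}

```text
clock: 16.15
tool_pos: [0.551, -0.0664, 0.065]
ee_rot: [-1.492, 0.572, -0.575]
ft_force: [-0.4, -0.5, -0.3]
grip_width: 0.0126
```

```bash
python3 -c "
from h import *
tooldirs(); p,d=wsnap('o'); crop(p,200,130,120,120,6,'pics/c_o.png');tooldirs()"
```

```text
[ 0.551  -0.0664  0.065 ] x [ 0.743 -0.669  0.001] y [ 0.002  0.001 -1.   ] z [0.669 0.743 0.002] q [-3.320e-01  5.180e-01  1.576e+00  1.000e-03  1.046e+00  4.010e-01] F [-0.41 -0.51 -0.33] w 0.0126 t 16.15
[ 0.551  -0.0665  0.065 ] x [ 0.743 -0.669  0.001] y [ 0.002  0.    -1.   ] z [0.669 0.743 0.002] q [-3.320e-01  5.180e-01  1.576e+00  1.000e-03  1.046e+00  4.010e-01] F [ 0.14  0.24 -0.56] w 0.0126 t 16.2
```

View pics/c_o.png

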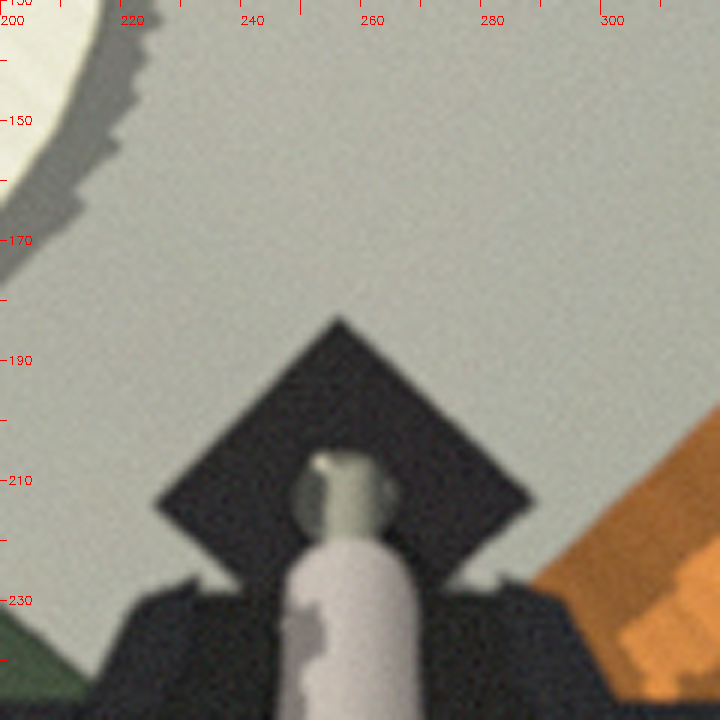

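Request:
{"api": "apply_moves", "payload": {
  "targets": [
    {"gripper":255,"travel":[-0.001,0.006,0],"rotation":[0,0,0]},
    {"gripper":255,"travel":[-0.001,0.01,0],"rotation":[0,0,0]},
    {"gripper":255,"travel":[-0.001,0.014,0],"rotation":[0,0,0]},
    {"gripper":255,"travel":[-0.001,0.016,0],"rotation":[0,0,0]},
    {"gripper":255,"travel":[-0.001,0.016,0],"rotation":[0,0,0]}
  ]
}}

```text
clock: 16.7
tool_pos: [0.5504, -0.066, 0.0567]
ee_rot: [-1.492, 0.573, -0.574]
ft_force: [-1.3, 1.7, 2.9]
grip_width: 0.013
```

Request:
{"api": "apply_moves", "payload": {
  "targets": [
    {"gripper":255,"travel":[0,0.002,0],"rotation":[0,0,0]},
    {"gripper":255,"travel":[0,0.003,0],"rotation":[0,0,0]},
    {"gripper":255,"travel":[0,0.003,0],"rotation":[0,0,0]}
  ]
}}

```text
clock: 17.0
tool_pos: [0.5505, -0.066, 0.0551]
ee_rot: [-1.492, 0.572, -0.574]
ft_force: [-0.8, 0.9, 4.2]
grip_width: 0.0129
```

Request:
{"api": "apply_moves", "payload": {
  "targets": [
    {"gripper":255,"travel":[0,0.002,0],"rotation":[0,0,0]},
    {"gripper":255,"travel":[0,0.003,0],"rotation":[0,0,0]},
    {"gripper":255,"travel":[0,0.003,0],"rotation":[0,0,0]}
  ]
}}

```text
clock: 17.3
tool_pos: [0.5506, -0.066, 0.0542]
ee_rot: [-1.492, 0.572, -0.574]
ft_force: [-3.1, 0.8, 9.6]
grip_width: 0.0127
```

Request:
{"api": "apply_moves", "payload": {
  "targets": [
    {"gripper":255,"travel":[0,0.001,0],"rotation":[0,0,0]},
    {"gripper":255,"travel":[0,0.002,0],"rotation":[0,0,0]},
    {"gripper":255,"travel":[0,0.002,0],"rotation":[0,0,0]}
  ]
}}

```text
clock: 17.6
tool_pos: [0.5509, -0.0661, 0.054]
ee_rot: [-1.492, 0.571, -0.575]
ft_force: [-2.3, 1.0, 15.7]
grip_width: 0.0126
```

Request:
{"api": "apply_moves", "payload": {
  "targets": [
    {"gripper":255,"travel":[0,-0.001,0],"rotation":[0,0,0]},
    {"gripper":255,"travel":[0,-0.001,0],"rotation":[0,0,0]},
    {"gripper":255,"travel":[0,-0.001,0],"rotation":[0,0,0]},
    {"gripper":255,"travel":[0,-0.001,0],"rotation":[0,0,0]},
    {"gripper":255,"travel":[0,-0.001,0],"rotation":[0,0,0]}
  ]
}}

```text
clock: 18.1
tool_pos: [0.5507, -0.0661, 0.0541]
ee_rot: [-1.492, 0.572, -0.575]
ft_force: [-3.8, 2.1, 13.6]
grip_width: 0.0128
```

```bash
python3 -c "
from h import *
tooldirs(); p,d=wsnap('p'); c1=p[130:250,200:320];p2,d2=ctrl.get_image('top');c2=p2[155:275,295:415]
cv2.imwrite('pics/fin.png',np.hstack([cv2.resize(c[:,:,::-1],None,fx=3.3,fy=3.3,interpolation=cv2.INTER_CUBIC) for c in(c1,c2)]));tooldirs()
P,d,U,D=W('p');a=np.load('w_p.npz');T=R.from_rotvec(a['rot'])
for u,v in [(258,222),(258,235),(258,260)]: print((T.inv().apply(D(u,v)-a['tp'])*1000).round(1))"
```

```text
[ 0.5507 -0.0661  0.0541] x [ 0.743 -0.669  0.001] y [ 0.002  0.    -1.   ] z [0.669 0.743 0.002] q [-3.310e-01  5.320e-01  1.586e+00  1.000e-03  1.021e+00  4.010e-01] F [-3.76  2.11 13.63] w 0.0128 t 18.1
[ 0.5507 -0.0661  0.0541] x [ 0.743 -0.669  0.001] y [ 0.002  0.    -1.   ] z [0.669 0.743 0.002] q [-3.310e-01  5.320e-01  1.586e+00  1.000e-03  1.021e+00  4.010e-01] F [-2.43  1.19 12.6 ] w 0.0131 t 18.2
[ -0.8 -20.6   7. ]
[ -0.8 -39.7   7.1]
[ -0.8 -66.    6.7]
```

View pics/fin.png

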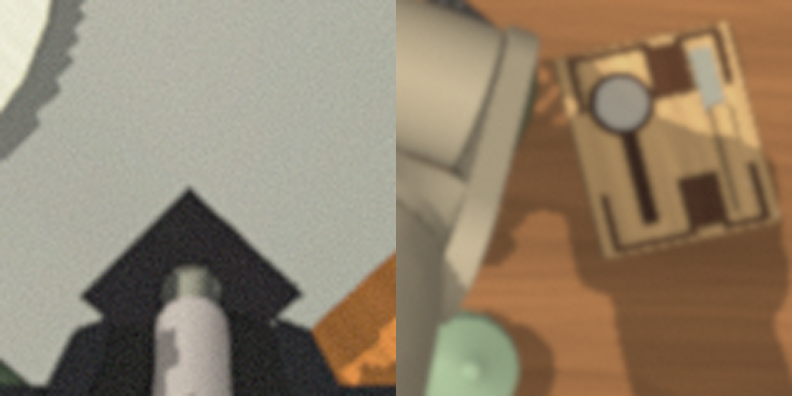

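```bash
python3 -c "
from h import *
print(ctrl.finish_job())"
```

```text
the job is handed in; nothing more can be done
None
```

The spatula is in the narrow compartment, and I handed the job in with the stylus gripped and holding the zero button fully down. The clock stood at about 18 s of the 61 s allowed. The hand-in reports no verdict, so what follows rests on my own checks.

- **Spatula:** it was let go and lies flat in the slot. It is centred sideways to about 1 mm and within about 3 mm lengthwise. The last overhead picture shows it still there, with the magnifier in place.
- **Stylus and button:** the pin went down the hole about 0.5–1 mm off its axis and upright. The last push read 12.6–13.6 N, and the tip works out at z ≈ 0.025 m, about 27 mm below the hole's mouth. The force rose steeply from about 4 N to 16 N over roughly 1 mm, so the button is at its stop. The stylus did not slip in the 50 N grip.
- **Other objects:** nothing touched the magnifier, burner, ring dish or cup weights, though I did not re-measure all of them at the end.

Some measurements disagreed:

- **Fingertip height:** the real fingertips sit about 40 mm behind the reported TCP. My first grasp closed in the air above the handle, harmlessly, and I allowed for the offset after that.
- **Camera offset:** the top camera's positions were about 3–4 mm off the wrist camera's, mostly in y, so I used the wrist camera.
- **Slot length:** it measured 153 mm, against the stated 156 mm.

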